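# Gauge a stack of copper collars between two zero checks

## Robot

A 6-joint arm with a two-finger parallel gripper is mounted at the origin on the work surface. World frame = base frame: x ahead of the robot, y to its left, z up, the work surface at z = 0. Lengths are in m, angles in rad, forces in N, time in s.
With the tool pointing down it reaches from about 0.375 to 0.825 m from the base axis. Payload 5.5 kg.
Tool frame: the origin (TCP) lies on the centre line of the jaws, within the pads' length; the fingertips stand 19 mm ahead of it and the grasp point (between the pads) is the TCP (finger_overhang is the distance from the TCP to the fingertips, in m); z points along the fingers, y is the direction in which the jaws open and shut (so a half turn about z gives the same grasp; the last joint's range is limited). The gripper opens to 85 mm and grips with 20 to 120 N. Pads are 22 mm wide; open, the fingers measure 114 mm over their backs; the gripper's body (76 mm by 85 mm) begins 54 mm behind the grasp point. The pads swing forward as they close: fully open they stand 13 mm farther back than shut.
Start: joints at [1.121, 0.314, -0.047, 1.21, 0, 1.571], TCP at [0.261, 0.54, 0.215] pointing down, gripper open.
Joint ranges: [-2.67, 2.67], [-0.69, 1.73], [-1.03, 1.25], [-2.08, 2.16], [-1.42, 1.45], [-3.14, 3.14]. Speed limits (rad/s): [2.39, 2.39, 3.01, 3.14, 3.14, 3.14].

## Interface

Orientations are given as a unit quaternion [w, x, y, z].
In Python, from rig import observe, capture, get_calibration, sign_off, finger_overhang gives the robot as it stands.
- The arm moves only by the tool drive_tool, never from a script. Its arguments are lists of equal length, an entry for each row: "twist": the turn, a rotation vector about the tool's x, y, z in degrees, a list of three; "offset": the shift along the tool's x, y, z in m, a list of three; "grip": the closure, from -1 (fully open) to 1 (shut). A call has 1 to 8 rows; each row is the pose to reach, as a shift and turn from the pose commanded when the call began, along the tool's axes at that moment; what a row does not reach only later rows make up. A row lasts 1/8 s, in which the tool goes at most 62.5 mm and 10.7 degrees, less where a joint would pass 70% of its speed; a pose out of reach is approached as far as the arm can. A call with a gripper value outside its range is refused whole. The fingers move at their own pace and stop on an object; "force" is the grip in N (left out, the last holds). Time passes only in rows, so rows that repeat a pose let the fingers close. It gives the time, the measured TCP pose, the force and the opening at its end, in the units of the state.
- observe(): the state, without advancing time (a new reading comes with each control period).
- capture(name): name is "scene" or "top" or "wrist"; returns the picture (400x640x3 uint8, red, green, blue); there is no depth.
- get_calibration(name): a dict with "fx", "fy", "cx", "cy" (pixels), "extrinsics" (4x4, takes a point from world to camera coordinates). Camera axes: x right, y down, z forward; pixel columns grow to the right and rows downward; lengths in m; the calibration is good to about 2 mm. A picture is of the moment at which its call begins: read the wrist's pose just before it. get_calibration takes no time and is no camera call; for the wrist camera it gives the pose at the moment of the call.
- sign_off(): hands the job in, once; it reports no verdict.
The state is a dict: "time_s": time; "joint_positions": joint angles; "joint_vel": joint speeds; "tau": joint torques, N m; "tool_pos": TCP position; "ee_rot": TCP orientation; "wrist_force": force on the tool from outside, world axes, zero at the start; "moment": the same for the moment, N m; "grip_width": finger opening in m.
Only numpy, scipy, OpenCV 4.12 (cv2) and the standard library are available. Lean on these libraries where they do the work, as an engineer would, in place of code of your own. Each camera call takes 0.05 s, during which the arm holds its last target.

## Task

Gauge the copper collars on the bench: with the stand's post still bare, push the gauge's sprung plunger fully down, hold it there for a good second while the needle settles, and let it come right up again, then thread every collar over the post, fully home in order of size with the widest at the bottom, and give the plunger another such full stroke, held for a second. Then take all the collars off, lay each one flat on the felt-topped board (not on another collar), and finish with one last full stroke, held for a second, on the bare post as a zero check. Leave the other things on the bench alone.

Things in the scene. Friction and masses are not known exactly. Their poses are not given: they have to be found in the camera images.
- post_foot (a point): foot of the gauge stand's steel locating post (16 mm diameter, tapered tip, 66 mm tall), on the round 66 mm seat where the lowest collar rests, 24 mm above the bench. z up; y points from the post to the gauge housing, whose plunger stands 170 mm along +y. The stand is fixed: grey base 110 mm (x) by 280 mm (y), 20 mm thick, centre 85 mm along +y from here
- plunger_top (a point): centre of the upper face of the gauge's sprung plunger: a black mushroom cap 34 mm across on the grey housing (60 x 60 mm, top 95 mm above the bench) at the other end of the stand. Cap face is 121 mm above the bench when up and goes straight down 15 mm; it moves with the plunger
- plunger (a joint): stroke of the plunger in m: 0 up, 0.015 fully down against its stop. The spring takes about 3 N to start and 11 N at the bottom, and returns it when released; the dial needle follows it
- pad_top (a point): centre of the upper face of the grey felt-topped wooden parts board, 160 mm (its x) by 310 mm (its y), 8 mm thick, no rim, fixed to the bench in front of the stand
- collar62: plain copper collar (thick flat ring), outside diameter 62 mm, bore 20 mm, 14 mm high, alike on both faces; origin at its middle (7 mm above what it lies on), z along its axis. May be absent
- collar54: plain copper collar (thick flat ring), outside diameter 54 mm, bore 20 mm, 14 mm high, alike on both faces; origin at its middle (7 mm above what it lies on), z along its axis. May be absent
- collar46: plain copper collar (thick flat ring), outside diameter 46 mm, bore 20 mm, 14 mm high, alike on both faces; origin at its middle (7 mm above what it lies on), z along its axis. May be absent
- collar38: plain copper collar (thick flat ring), outside diameter 38 mm, bore 20 mm, 14 mm high, alike on both faces; origin at its middle (7 mm above what it lies on), z along its axis. May be absent
- electrode_a: spark-erosion electrode: ribbed copper on a black base, 32 x 34 mm, 36 mm tall; not part of the job, leave it alone; origin at its underside
- electrode_b: spark-erosion electrode: ribbed copper on a black base, 32 x 34 mm, 36 mm tall; not part of the job, leave it alone; origin at its underside
- electrode_c: spark-erosion electrode: ribbed copper on a black base, 50 x 60 mm, 45 mm tall; not part of the job, leave it alone; origin at its underside
- electrode_d: spark-erosion electrode: ribbed copper on a black base, 60 x 50 mm, 40 mm tall; not part of the job, leave it alone; origin at its underside
- oil_jar: white jar with a black cap, 50 mm across, 75 mm tall; not part of the job, leave it alone; origin at its underside
- spanner: open-ended steel spanner, 150 mm long, lying flat; not part of the job, leave it alone
- gauge_block: steel gauge block 9 x 35 mm, 30 mm tall; not part of the job, leave it alone; origin at its underside
Not all that is in view belongs to the job. What is shaped like the collar38 but blue, green or purple is not meant.

How it is judged:
By the outcome, as a careful person would: the job done as asked, in the order asked, and still so for the second after the job is handed in, with the robot touching nothing.
Of collar62, collar54, collar46, collar38 only 2 to 4 are there at a start; the rules pass over those that are not, and their reading is None.
At some moment in a run one of collar62, collar54, collar46, collar38 may be knocked a few centimetres aside while the robot is not near it.
Once in a run the grip may slacken for a moment while it holds something.
It also fails if it takes over 210 s, if anything falls off the work surface, if the arm or the gripper's body presses on something with over 40 N, if the wrist force passes 120 N, or if a joint passes its speed limit or range.

## Working session

There is one attempt and no reset: what is moved stays moved. The work goes in short steps, Python scripts to look and compute and a tool call to move; the robot and the scene stay as the last step left them, time stands still between calls to the robot, and variables do not carry over. Pictures are saved under pics/ and viewed, and the job is handed in when it is done.

Besides the shell and the picture viewer there is one more tool, called after "Call:" by a JSON object that holds its "name" and its "arguments". drive_tool: Moves the arm, as the interface text tells. Its arguments: {"type":"object","properties":{"twist":{"type":"array"},"offset":{"type":"array"},"grip":{"type":"array"},"force":{"type":"number"}},"required":["twist","offset","grip"]}

```bash
ls; mkdir -p pics
python3 - <<'E'
from rig import *
import cv2,numpy as np
s=observe();print(s)
for n in("scene","top","wrist"):
    im=capture(n);cv2.imwrite(f"pics/{n}0.png",im[:,:,::-1]);c=get_calibration(n);print(n,c['fx'],c['cx'],c['cy'],np.round(c['extrinsics'],3).tolist())
print(finger_overhang)
E
```

```text
pics
{'time_s': 0.0, 'joint_positions': array([ 1.12099830e+00,  3.14219066e-01, -4.80627520e-02,  1.21018278e+00,
       -1.80203164e-05,  1.57080145e+00]), 'joint_vel': array([ 0.00035408, -0.00216296,  0.00055263,  0.00171741,  0.00023438,
       -0.00021155]), 'tau': array([ 9.19237755e-04, -5.39584565e+01,  3.39752984e+01,  1.89404417e-02,
        3.42274552e-04, -4.48931132e-06]), 'tool_pos': array([0.2606197 , 0.53978774, 0.2143459 ]), 'ee_rot': array([-1.77233060e-04,  2.23010329e-01,  9.74815725e-01, -8.15137090e-04]), 'wrist_force': array([ 0.33589656, -1.40983993, -0.24367254]), 'moment': array([-0.00510196, -0.03086374,  0.01176825]), 'grip_width': 0.08558372492362311}
scene 487.3918023830479 321.8008234234128 196.31454509269653 [[-0.572, 0.82, -0.006, 0.285], [0.465, 0.319, -0.825, -0.141], [-0.675, -0.475, -0.565, 1.848], [0.0, 0.0, 0.0, 1.0]]
top 432.2805401285671 318.6341092225587 200.3770653866694 [[-0.042, -0.999, -0.003, 0.008], [-0.977, 0.042, -0.208, 0.525], [0.208, -0.006, -0.978, 1.159], [0.0, 0.0, 0.0, 1.0]]
wrist 304.0260694478641 327.9055287145167 193.21139368413478 [[0.435, 0.901, -0.0, -0.6], [0.861, -0.415, 0.294, -0.037], [0.264, -0.128, -0.956, 0.38], [0.0, 0.0, 0.0, 1.0]]
0.019
```

View pics/top0.png

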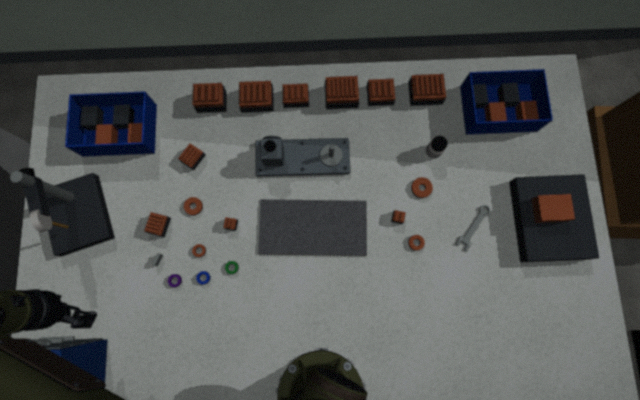

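View pics/scene0.png

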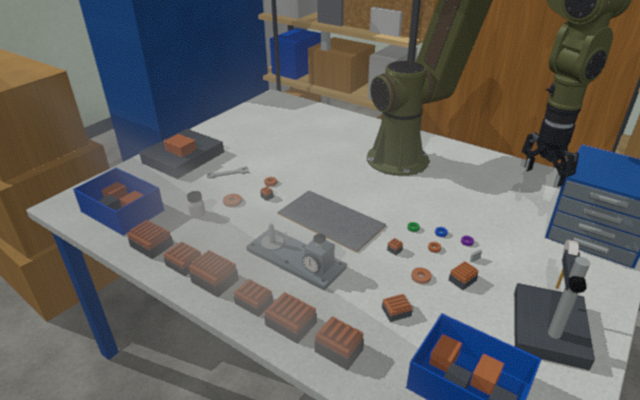

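View pics/wrist0.png

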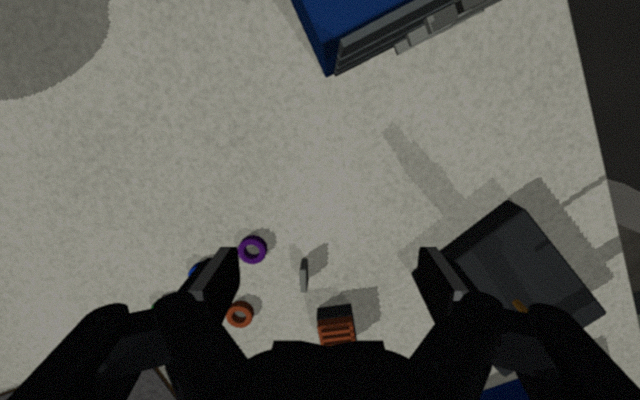

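The top picture shows four copper rings at about (193,206), (199,251), (421,188) and (416,242). The blue, green and purple rings at (203,278), (232,268) and (175,281) are decoys. The plunger is at (269,145), the post and seat at (332,154), and the board at (313,228).

```bash
cat > h.py <<'E'
from rig import *
import cv2,numpy as np
from scipy.spatial.transform import Rotation as R
def ray(c,uv):
    E=np.array(c['extrinsics']);Rm=E[:3,:3];o=-Rm.T@E[:3,3]
    d=Rm.T@np.array([(uv[0]-c['cx'])/c['fx'],(uv[1]-c['cy'])/c['fy'],1.]);return o,d/np.linalg.norm(d)
def plane(c,uv,z):
    o,d=ray(c,uv);return o+d*(z-o[2])/d[2]
def proj(c,p):
    E=np.array(c['extrinsics']);q=E[:3,:3]@np.array(p)+E[:3,3];return np.array([c['fx']*q[0]/q[2]+c['cx'],c['fy']*q[1]/q[2]+c['cy']])
def copper(im):
    h=cv2.cvtColor(im,cv2.COLOR_RGB2HSV);m=((h[...,0]<14)|(h[...,0]>172))&(h[...,1]>110)&(h[...,2]>40)
    return m.astype(np.uint8)*255
def rings(name,im,z=.007):
    c=get_calibration(name);cs,hi=cv2.findContours(copper(im),cv2.RETR_CCOMP,cv2.CHAIN_APPROX_NONE);out=[]
    for i,k in enumerate(cs):
        if hi[0][i][3]<0 and cv2.contourArea(k)>40:
            pts=np.array([plane(c,p[0],z)[:2] for p in k],np.float32)
            (x,y),(a,b),t=cv2.minAreaRect(pts)
            hole=0;j=hi[0][i][2]
            while j>=0: hole+=cv2.contourArea(cs[j]);j=hi[0][j][0]
            out.append((k.reshape(-1,2).mean(0).round(0),(round(x,4),round(y,4)),round(a,4),round(b,4),hole))
    return out
def st():
    s=observe();q=s['ee_rot'];print('t',round(s['time_s'],2),'tcp',np.round(s['tool_pos'],4),'rotvec-cols x',np.round(R.from_quat(np.r_[q[1:],q[0]]).as_matrix(),3).tolist(),'F',np.round(s['wrist_force'],1),'w',round(s['grip_width'],4));return s
def save(im,n,box=None,f=1):
    if box: x0,y0,x1,y1=box;im=im[y0:y1,x0:x1]
    cv2.imwrite(f'pics/{n}.png',cv2.resize(im,None,fx=f,fy=f,interpolation=cv2.INTER_CUBIC)[:,:,::-1])
E
python3 - <<'E'
from h import *
im=capture('top')
for r in rings('top',im):print(r)
c=get_calibration('top')
save(im,'topA',(240,120,370,270),4)
save(im,'topB',(140,170,260,300),4)
im=capture('scene');save(im,'scA',(230,170,400,300),4)
print('pad corners');
for p in [(260,200),(367,201),(366,255),(258,254)]:print(plane(c,p,.008).round(3))
for p,z in [((269,145),.121),((332,154),.024)]:print(plane(c,p,z).round(3))
E
```

```text
(array([199., 250.]), (0.4035, 0.334), 0.0321, 0.0313, 46.5)
(array([416., 242.]), (0.4012, -0.2883), 0.0401, 0.0404, 49.0)
(array([230., 223.]), (0.4776, 0.2444), 0.0331, 0.0296, 0)
(array([156., 224.]), (0.4863, 0.4592), 0.0514, 0.0563, 0)
(array([398., 216.]), (0.4778, -0.2439), 0.0304, 0.0302, 0)
(array([193., 206.]), (0.5341, 0.3534), 0.0504, 0.0476, 42.0)
(array([556., 207.]), (0.4852, -0.7032), 0.0788, 0.0995, 0)
(array([422., 187.]), (0.5622, -0.319), 0.0564, 0.0545, 47.0)
(array([190., 155.]), (0.6893, 0.3627), 0.0501, 0.0573, 0)
(array([105., 134.]), (0.7717, 0.6196), 0.0618, 0.0606, 0)
(array([134., 132.]), (0.7709, 0.5349), 0.0603, 0.0364, 0)
(array([497., 111.]), (0.7905, -0.571), 0.0475, 0.0588, 0)
(array([529., 110.]), (0.7906, -0.6683), 0.0471, 0.0557, 0)
(array([295.,  93.]), (0.8768, 0.0434), 0.0744, 0.0597, 0)
(array([208.,  94.]), (0.8853, 0.3135), 0.0705, 0.0896, 0)
(array([255.,  94.]), (0.8806, 0.1668), 0.0803, 0.0995, 0)
(array([382.,  90.]), (0.8764, -0.2231), 0.0688, 0.076, 0)
(array([342.,  89.]), (0.884, -0.102), 0.0988, 0.0803, 0)
(array([428.,  86.]), (0.8805, -0.3691), 0.0994, 0.08, 2.0)
pad corners
[0.543 0.156 0.008]
[ 0.527 -0.156  0.008]
[ 0.37  -0.143  0.008]
[0.386 0.164 0.008]
[0.671 0.114 0.121]
[ 0.669 -0.06   0.024]
```

View pics/topA.png

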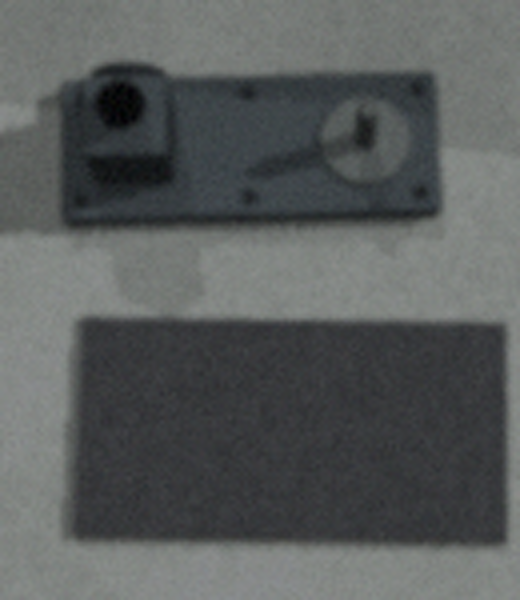

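View pics/scA.png

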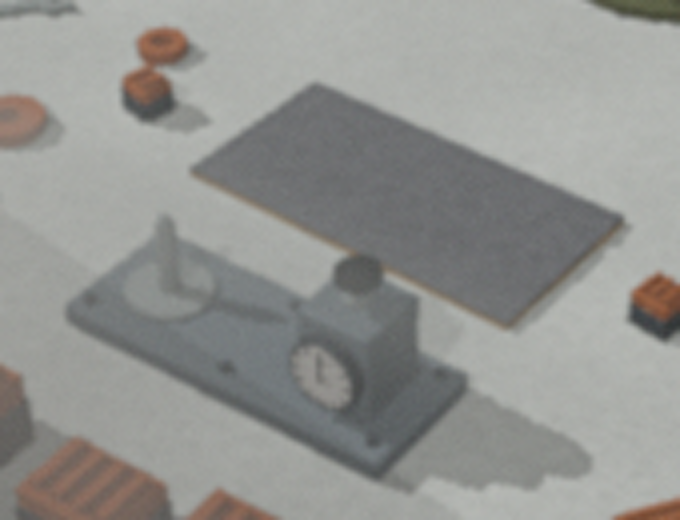

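View pics/topB.png

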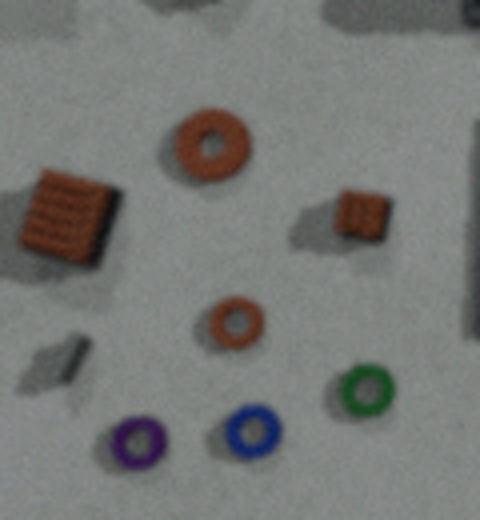

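Candidates for collars, from the close crop:
- **Copper rings:** (199,250) measures 32 mm, (416,242) 40 mm, (193,206) 49 mm and (422,187) 55 mm. The mask reads about 6 mm small on all of them, so these are collar38, collar46, collar54 and collar62, and all four are present.
- **Not collars:** the blue, green and purple rings, the ribbed electrodes (230,223), (398,216), (156,224) and (190,155), and the blocks in the trays.

The post is bare. I start with the plunger.

Call:
{"name": "drive_tool", "arguments": {"twist": [[0,0,-26],[0,0,-26],[0,0,-26],[0,0,-26],[0,0,-26],[0,0,-26],[0,0,-26],[0,0,-26]], "offset": [[-0.46,-0.17,0],[-0.46,-0.17,0],[-0.46,-0.17,0],[-0.46,-0.17,0],[-0.46,-0.17,0],[-0.46,-0.17,0],[-0.46,-0.17,0],[-0.46,-0.17,0]], "grip": [1,1,1,1,1,1,1,1], "force": 60}}

```text
time_s: 1.25
tool_pos: [0.6025, 0.1855, 0.2152]
ee_rot: [0.0, -0.002, 1.0, 0.0]
wrist_force: [0.5, 0.9, 0.9]
grip_width: -0.0
```

Run:
```python
from h import *
s=st();print(s['joint_positions'].round(2))
im=capture('wrist');save(im,'w1')
im=capture('top');save(im,'topC',(370,160,500,270),5)
```

```text
t 1.25 tcp [0.6025 0.1855 0.2152] rotvec-cols x [[-1.0, -0.004, 0.0], [-0.004, 1.0, 0.0], [-0.0, 0.0, -1.0]] F [0.5 0.9 0.9] w -0.0
[0.3  0.37 0.03 1.23 0.   0.29]
```

View pics/w1.png

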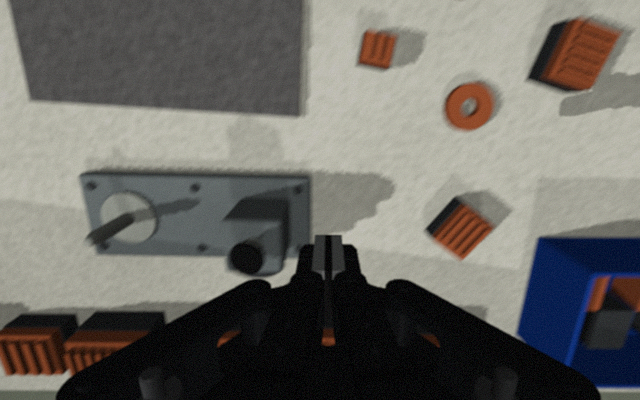

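View pics/topC.png

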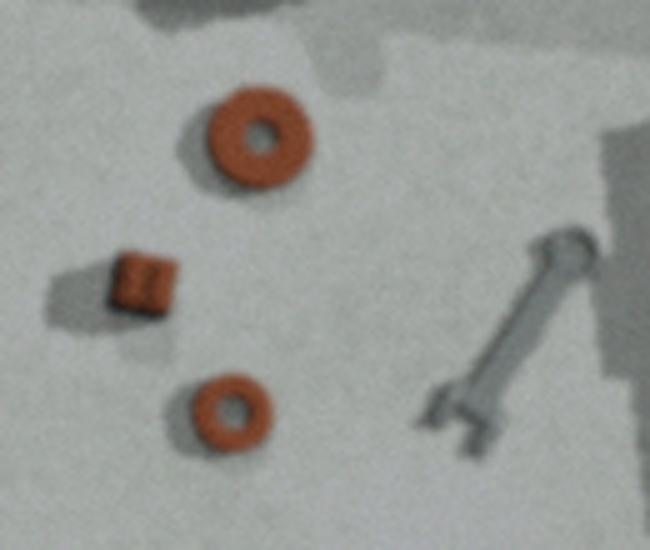

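The wrist view shows the plunger cap at about (247,257), the seat disc at (129,216), the board's lower edge at row 108, and collar54 at (469,106).

Run:
```python
from h import *
im=cv2.imread('pics/w1.png')[:,:,::-1].copy();c=get_calibration('wrist')
g=cv2.cvtColor(im,cv2.COLOR_RGB2GRAY)
# cap dark blob
m=(g<35).astype(np.uint8);m[:,:215]=0;m[:,268:]=0;m[:236]=0;m[280:]=0
n,l,s,ce=cv2.connectedComponentsWithStats(m);i=1+np.argmax(s[1:,4]);print('cap',s[i],ce[i],plane(c,ce[i],.119))
# seat: bright disc
hs=cv2.cvtColor(im,cv2.COLOR_RGB2HSV)
print([hs[y,x].tolist() for x,y in[(145,205),(130,195),(110,205),(170,230),(95,180)]])
print('approx seat',plane(c,(129,216),.024))
ct=get_calibration('top');it=cv2.imread('pics/top0.png')[:,:,::-1].copy();gt=cv2.cvtColor(it,cv2.COLOR_RGB2GRAY)
def disc(g,x0,y0,x1,y1,t):
    mm=np.zeros_like(g);mm[y0:y1,x0:x1]=(g[y0:y1,x0:x1]>t);mm=cv2.morphologyEx(mm,cv2.MORPH_OPEN,np.ones((2,2)));n,l,s,ce=cv2.connectedComponentsWithStats(mm);i=1+np.argmax(s[1:,4]);k,_=cv2.findContours((l==i).astype(np.uint8),0,1);k=cv2.convexHull(max(k,key=cv2.contourArea));return s[i],k.reshape(-1,2)
for nm,G,box,t,C in(('w',g,(95,185,165,250),0,c),('t',gt,(315,138,352,172),0,ct)):
    x0,y0,x1,y1=box;t,_=cv2.threshold(G[y0:y1,x0:x1],0,255,cv2.THRESH_OTSU)
    s,k=disc(G,*box,t);P=np.array([plane(C,p,.024)[:2] for p in k],np.float32);print(nm,t,s,cv2.minEnclosingCircle(P))
mt=(gt<30).astype(np.uint8);mt[:,:255]=0;mt[:,282:]=0;mt[:134]=0;mt[156:]=0
n,l,s,ce=cv2.connectedComponentsWithStats(mt);i=1+np.argmax(s[1:,4]);print('cap top',s[i],ce[i],plane(ct,ce[i],.119))
save(im,'w1z',(80,160,280,290),4);
```

```text
cap [230 241  33  34 800] [246.63875 257.51125] [0.6698085  0.10698976 0.119     ]
[[47, 14, 129], [15, 4, 122], [51, 12, 144], [90, 20, 102], [90, 15, 99]]
approx seat [ 0.66513427 -0.06198777  0.024     ]
w 95.0 [  96  186   54   42 1300] ((0.6613340377807617, -0.0720163881778717), 0.038769010454416275)
t 76.0 [324 147  20  19 185] ((0.6618093848228455, -0.06277385354042053), 0.03165066987276077)
cap top [264 140  12  12 106] [269.44339623 145.9245283 ] [0.6688612  0.11351261 0.119     ]
```

View pics/w1z.png

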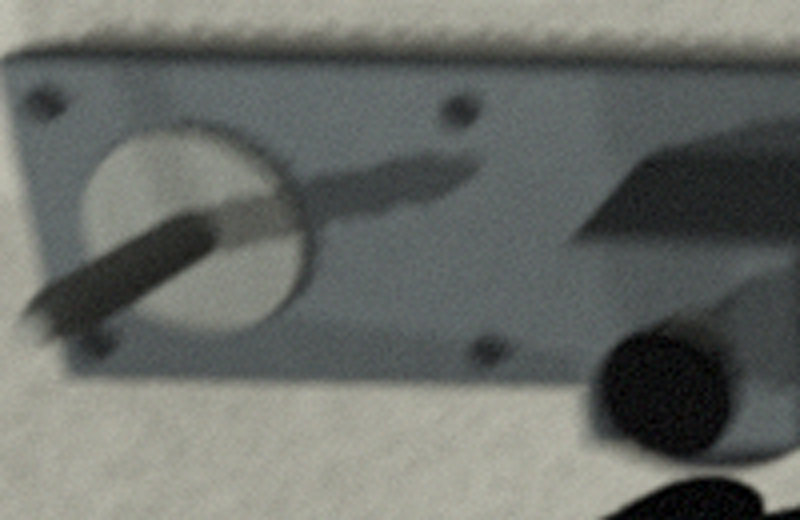

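Call:
{"name": "drive_tool", "arguments": {"twist": [[0,0,0],[0,0,0],[0,0,0],[0,0,0],[0,0,0],[0,0,0],[0,0,0],[0,0,0]], "offset": [[-0.067,-0.077,0.03],[-0.067,-0.077,0.055],[-0.067,-0.077,0.065],[-0.067,-0.077,0.073],[-0.067,-0.077,0.079],[-0.067,-0.077,0.085],[-0.067,-0.077,0.09],[-0.067,-0.077,0.09]], "grip": [1,1,1,1,1,1,1,1]}}

```text
time_s: 2.35
tool_pos: [0.6682, 0.1108, 0.125]
ee_rot: [-0.0, -0.002, 1.0, -0.0]
wrist_force: [-0.3, 0.6, -0.1]
grip_width: 0.0002
```

Run:
```python
from h import *
st()
im=capture('scene');save(im,'sc2',(230,170,400,300),4)
```

```text
t 2.35 tcp [0.6682 0.1108 0.125 ] rotvec-cols x [[-1.0, -0.004, -0.0], [-0.004, 1.0, -0.0], [0.0, -0.0, -1.0]] F [-0.3  0.6 -0.1] w 0.0002
```

View pics/sc2.png

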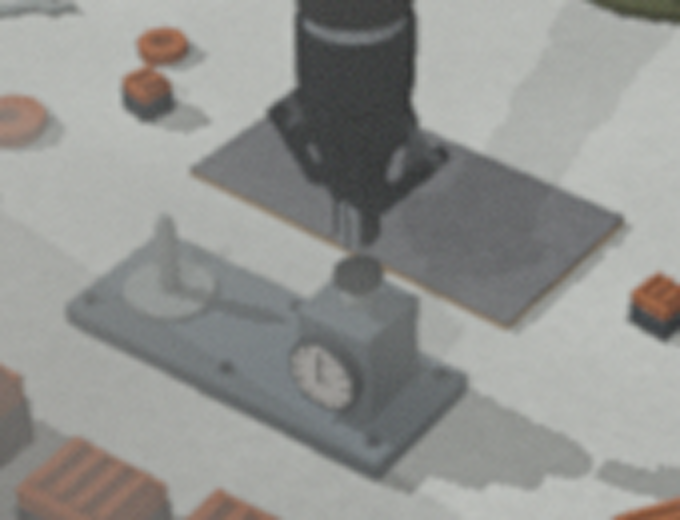

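Run:
```python
from h import *
c=get_calibration('scene')
f=lambda p:((proj(c,p)-[230,170])*4).round(0)
for z in(.106,.121,.13,.14):print(z,f((.668,.110,z)),f((.70,.110,z)))
im=capture('wrist');save(im,'w2',(200,150,460,345),3)
print(get_calibration('wrist')['extrinsics'].round(3).tolist())
```

```text
0.106 [356. 284.] [327. 310.]
0.121 [355. 266.] [327. 292.]
0.13 [355. 256.] [326. 281.]
0.14 [355. 244.] [326. 269.]
[[-0.004, 1.0, 0.001, -0.109], [0.956, 0.004, 0.294, -0.65], [0.294, 0.002, -0.956, 0.097], [0.0, 0.0, 0.0, 1.0]]
```

View pics/w2.png

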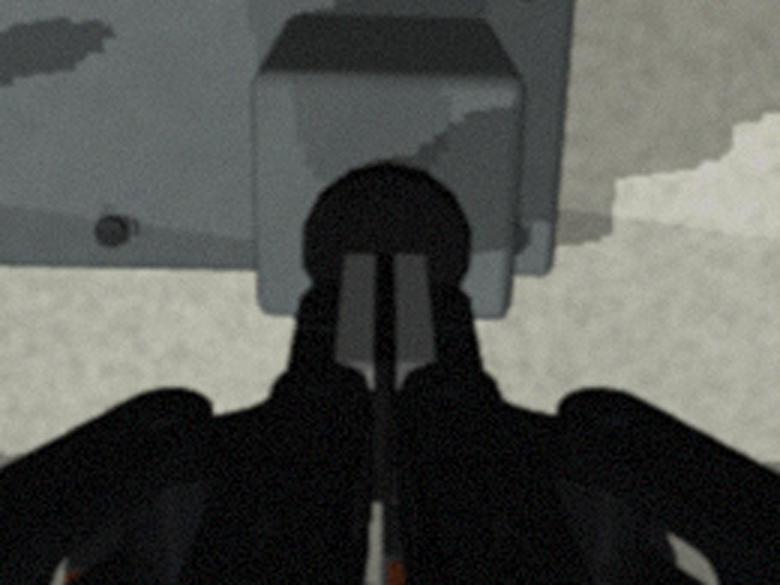

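The tip is centred over the cap but not yet touching: no force, and the scene view puts it just above. I descend until contact.

Call:
{"name": "drive_tool", "arguments": {"twist": [[0,0,0],[0,0,0],[0,0,0]], "offset": [[0,0,0.004],[0,0,0.008],[0,0,0.008]], "grip": [1,1,1]}}

```text
time_s: 2.82
tool_pos: [0.6681, 0.1104, 0.1166]
ee_rot: [-0.0, -0.002, 1.0, -0.0]
wrist_force: [0.4, 0.3, 0.1]
grip_width: -0.0
```

Run:
```python
from h import *
st()
im=capture('scene');save(im,'sc3',(280,190,350,260),8)
```

```text
t 2.83 tcp [0.6681 0.1104 0.1166] rotvec-cols x [[-1.0, -0.004, -0.001], [-0.004, 1.0, -0.0], [0.001, -0.0, -1.0]] F [0.4 0.3 0.1] w -0.0
```

View pics/sc3.png

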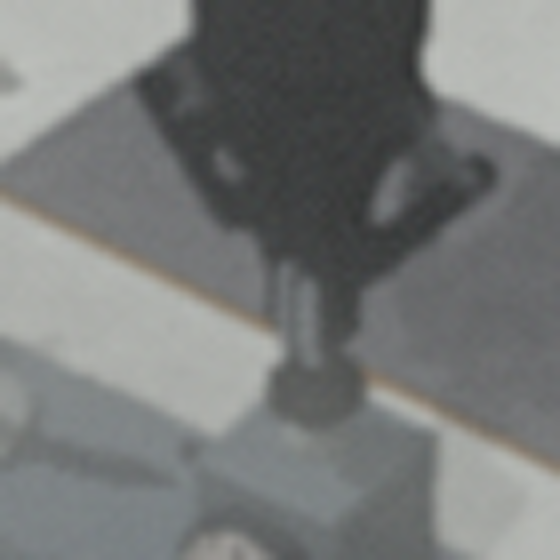

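Call:
{"name": "drive_tool", "arguments": {"twist": [[0,0,0],[0,0,0],[0,0,0]], "offset": [[0,0,0.004],[0,0,0.008],[0,0,0.008]], "grip": [1,1,1]}}

```text
time_s: 3.25
tool_pos: [0.6681, 0.1104, 0.1086]
ee_rot: [-0.0, -0.002, 1.0, -0.0]
wrist_force: [-0.9, -0.5, 0.4]
grip_width: -0.0001
```

Run:
```python
from h import *
s=st();c=get_calibration('wrist');E=c['extrinsics'];print('cam',-(E[:3,:3].T@E[:3,3]))
im=capture('scene');save(im,'sc4',(280,190,350,260),8)
```

```text
t 3.25 tcp [0.6681 0.1104 0.1086] rotvec-cols x [[-1.0, -0.004, -0.001], [-0.004, 1.0, -0.0], [0.001, -0.0, -1.0]] F [-0.9 -0.5  0.4] w -0.0001
cam [0.5920312  0.11082081 0.26766186]
```

View pics/sc4.png

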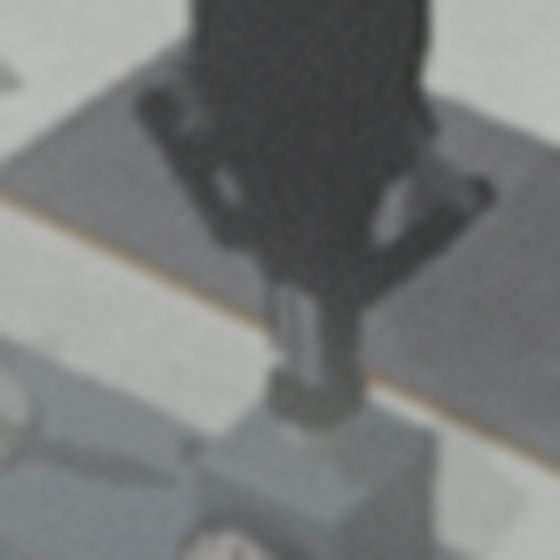

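Call:
{"name": "drive_tool", "arguments": {"twist": [[0,0,0],[0,0,0]], "offset": [[0,0,0.004],[0,0,0.005]], "grip": [1,1]}}

```text
time_s: 3.55
tool_pos: [0.6688, 0.1105, 0.1044]
ee_rot: [0.0, -0.002, 1.0, 0.0]
wrist_force: [0.8, 0.8, 2.7]
grip_width: 0.0003
```

Run:
```python
from h import *
s=st()
print(s['tau'].round(2))
im=capture('scene');save(im,'sc5',(280,190,350,260),8)
im=capture('wrist');save(im,'w5',(200,150,460,345),3)
```

```text
t 3.55 tcp [0.6688 0.1105 0.1044] rotvec-cols x [[-1.0, -0.004, 0.001], [-0.004, 1.0, 0.0], [-0.001, 0.0, -1.0]] F [0.8 0.8 2.7] w 0.0003
[  0.   -62.23  31.25  -0.1   -0.     0.  ]
```

View pics/sc5.png

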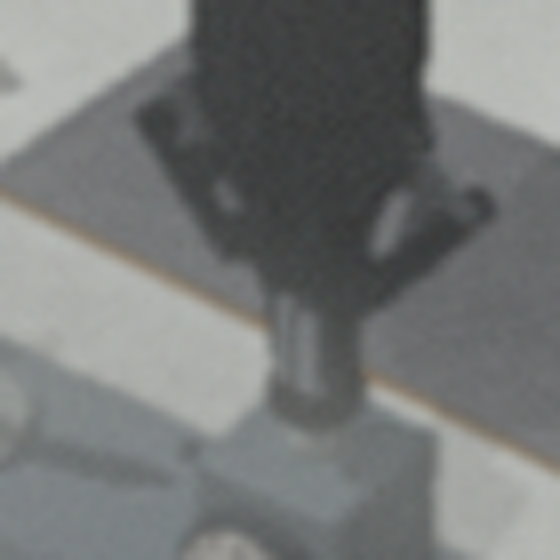

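View pics/w5.png

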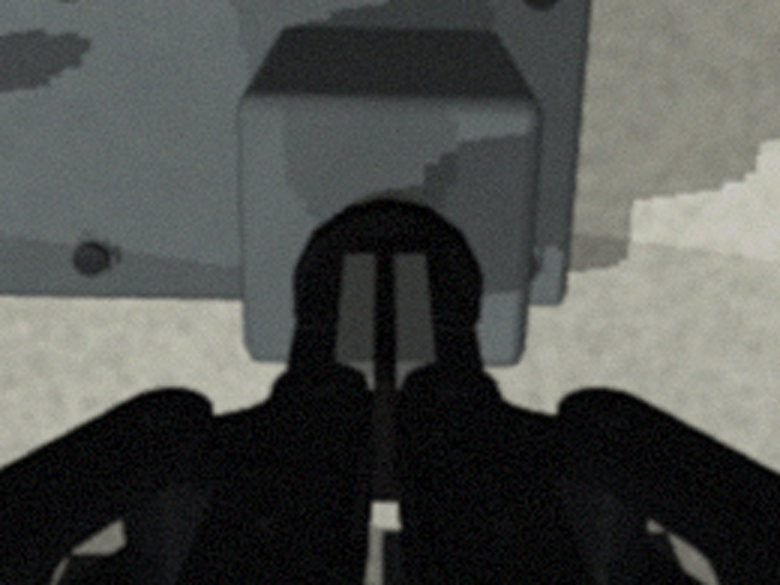

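Call:
{"name": "drive_tool", "arguments": {"twist": [[0,0,0],[0,0,0],[0,0,0]], "offset": [[0,0,0.002],[0,0,0.003],[0,0,0.003]], "grip": [1,1,1]}}

```text
time_s: 4.03
tool_pos: [0.6688, 0.1105, 0.1015]
ee_rot: [0.0, -0.002, 1.0, 0.0]
wrist_force: [-0.3, 0.3, 5.2]
grip_width: -0.0001
```

Run:
```python
from h import *
s=st()
im=capture('scene');save(im,'sc6',(280,190,350,260),8)
```

```text
t 4.03 tcp [0.6688 0.1105 0.1015] rotvec-cols x [[-1.0, -0.004, 0.001], [-0.004, 1.0, 0.0], [-0.001, 0.0, -1.0]] F [-0.3  0.3  5.2] w -0.0001
```

View pics/sc6.png

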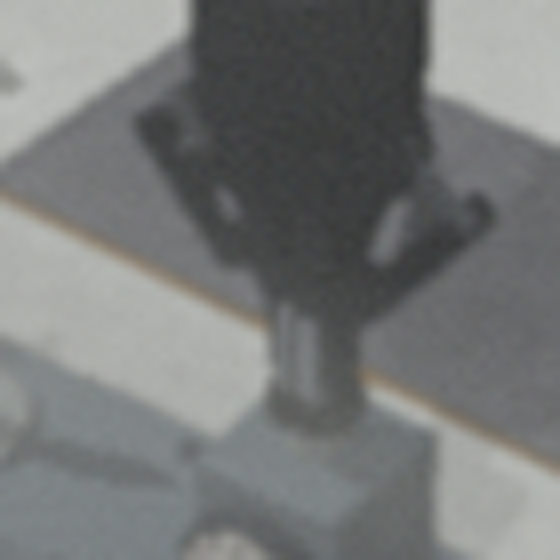

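Call:
{"name": "drive_tool", "arguments": {"twist": [[0,0,0],[0,0,0],[0,0,0],[0,0,0]], "offset": [[0,0,0.004],[0,0,0.008],[0,0,0.01],[0,0,0.011]], "grip": [1,1,1,1]}}

```text
time_s: 4.58
tool_pos: [0.6688, 0.1105, 0.0911]
ee_rot: [0.001, -0.002, 1.0, 0.0]
wrist_force: [-1.5, -0.4, 9.1]
grip_width: -0.0002
```

Call:
{"name": "drive_tool", "arguments": {"twist": [[0,0,0],[0,0,0],[0,0,0]], "offset": [[0,0,0.002],[0,0,0.003],[0,0,0.003]], "grip": [1,1,1]}}

```text
time_s: 4.95
tool_pos: [0.669, 0.1106, 0.0899]
ee_rot: [0.001, -0.002, 1.0, 0.0]
wrist_force: [-5.2, 0.1, 17.9]
grip_width: 0.0001
```

The plunger has bottomed at 18 N. I hold it there.

Call:
{"name": "drive_tool", "arguments": {"twist": [[0,0,0],[0,0,0],[0,0,0],[0,0,0],[0,0,0],[0,0,0],[0,0,0],[0,0,0]], "offset": [[0,0,0],[0,0,0],[0,0,0],[0,0,0],[0,0,0],[0,0,0],[0,0,0],[0,0,0]], "grip": [1,1,1,1,1,1,1,1]}}

```text
time_s: 5.95
tool_pos: [0.669, 0.1106, 0.0899]
ee_rot: [0.001, -0.002, 1.0, 0.0]
wrist_force: [-5.1, -0.2, 18.0]
grip_width: -0.0002
```

Run:
```python
from h import *
s=st()
im=capture('scene');save(im,'sc7',(280,190,350,260),8)
```

```text
t 5.95 tcp [0.669  0.1106 0.0899] rotvec-cols x [[-1.0, -0.004, 0.002], [-0.004, 1.0, 0.0], [-0.002, 0.0, -1.0]] F [-5.1 -0.2 18. ] w -0.0002
```

Call:
{"name": "drive_tool", "arguments": {"twist": [[0,0,0],[0,0,0],[0,0,0],[0,0,0]], "offset": [[0,0,0],[0,0,0],[0,0,0],[0,0,0]], "grip": [1,1,1,1]}}

```text
time_s: 6.5
tool_pos: [0.669, 0.1106, 0.0899]
ee_rot: [0.001, -0.002, 1.0, 0.0]
wrist_force: [-5.0, -1.7, 17.7]
grip_width: 0.0001
```

View pics/sc7.png

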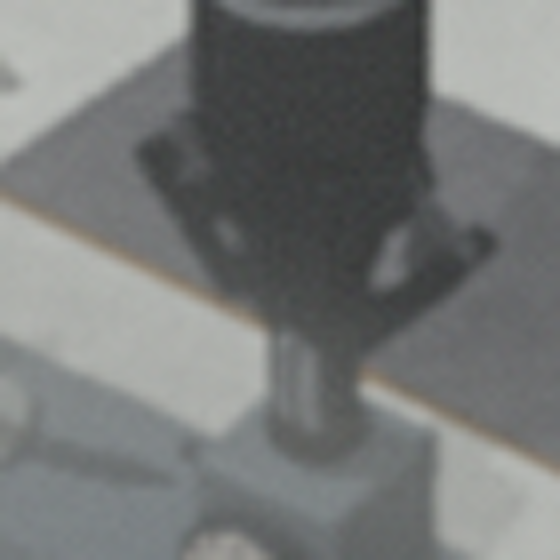

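Call:
{"name": "drive_tool", "arguments": {"twist": [[0,0,0],[0,0,0],[0,0,0],[0,0,0],[0,0,0],[0,0,0],[0,0,0],[0,0,0]], "offset": [[0,0,-0.06],[0.02,-0.06,-0.08],[0.107,-0.43,-0.08],[0.107,-0.43,-0.08],[0.107,-0.43,-0.08],[0.107,-0.43,-0.08],[0.107,-0.43,-0.08],[0.107,-0.43,-0.08]], "grip": [1,1,1,1,1,1,-1,-1]}}

```text
time_s: 7.5
tool_pos: [0.564, -0.313, 0.1665]
ee_rot: [-0.001, -0.002, 1.0, 0.0]
wrist_force: [0.2, 0.0, 0.1]
grip_width: 0.0358
```

Call:
{"name": "drive_tool", "arguments": {"twist": [[0,0,0],[0,0,0],[0,0,0]], "offset": [[0.018,-0.05,0.04],[0.018,-0.05,0.07],[0.018,-0.05,0.07]], "grip": [-1,-1,-1]}}

```text
time_s: 7.88
tool_pos: [0.5443, -0.3605, 0.0935]
ee_rot: [-0.003, -0.001, 1.0, 0.002]
wrist_force: [-0.4, 0.9, 0.0]
grip_width: 0.0849
```

Run:
```python
from h import *
s=st()
c=get_calibration('wrist');im=capture('wrist');save(im,'w8')
for r in rings('wrist',im):print(r)
im=capture('top');
for r in rings('top',im):
  if r[4]>10:print(r)
save(im,'top8',(240,120,370,270),4)
```

```text
t 7.88 tcp [ 0.5443 -0.3605  0.0935] rotvec-cols x [[-1.0, -0.002, -0.006], [-0.002, 1.0, 0.004], [0.006, 0.004, -1.0]] F [-0.4  0.9  0. ] w 0.0849
(array([374., 209.]), (0.5624, -0.3188), 0.0639, 0.0621, 396.5)
(array([490., 107.]), (0.4749, -0.2322), 0.0402, 0.0346, 0)
(array([426.,  13.]), (0.4114, -0.289), 0.0206, 0.0472, 6.0)
(array([199., 250.]), (0.4035, 0.3339), 0.0319, 0.0313, 57.0)
(array([416., 242.]), (0.3998, -0.2896), 0.0433, 0.0373, 51.5)
(array([193., 206.]), (0.5341, 0.3534), 0.0504, 0.0476, 47.0)
(array([421., 187.]), (0.5602, -0.3169), 0.0556, 0.0533, 48.5)
```

View pics/w8.png

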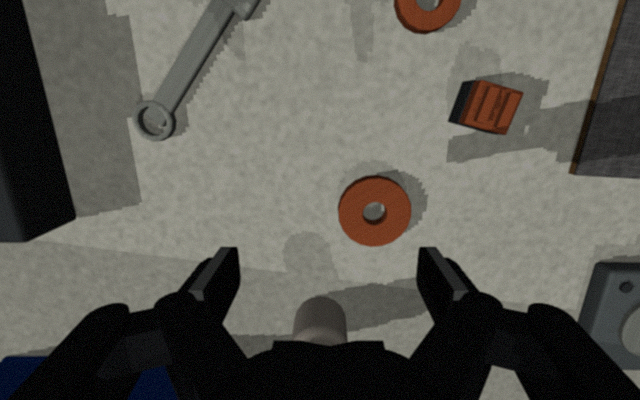

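View pics/top8.png

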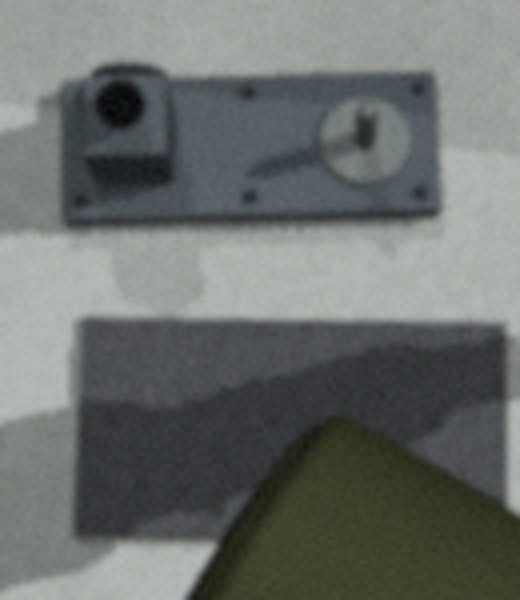

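The wrist view shows collar62 at (374,209), 63 mm across, at (0.562,-0.319). By image scale the open tips sit about 29 mm above the reported TCP, which agrees with where the cap was contacted. So I use tip offsets of +0.016 m shut and +0.029 m open instead of -0.019 m.

Call:
{"name": "drive_tool", "arguments": {"twist": [[0,0,0],[0,0,0],[0,0,0],[0,0,0]], "offset": [[-0.018,0.042,0.03],[-0.018,0.042,0.08],[-0.018,0.042,0.095],[-0.018,0.042,0.095]], "grip": [-1,-1,-1,-1]}}

```text
time_s: 8.48
tool_pos: [0.5654, -0.3191, 0.0027]
ee_rot: [-0.0, -0.002, 1.0, 0.0]
wrist_force: [-0.9, -0.4, 0.7]
grip_width: 0.0853
```

Run:
```python
from h import *
s=st()
im=capture('wrist');save(im,'w9')
for r in rings('wrist',im):print(r)
im=capture('scene');save(im,'sc9',(190,150,290,230),7)
```

```text
t 8.47 tcp [ 0.5654 -0.3191  0.0027] rotvec-cols x [[-1.0, -0.005, -0.0], [-0.005, 1.0, 0.0], [0.0, 0.0, -1.0]] F [-0.9 -0.4  0.7] w 0.0853
(array([325., 226.]), (0.5616, -0.3214), 0.0658, 0.0634, 1054.0)
(array([514.,  56.]), (0.4707, -0.232), 0.0426, 0.0378, 16.0)
```

View pics/w9.png

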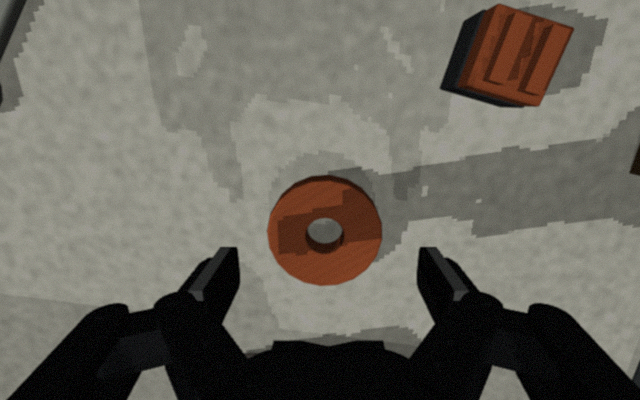

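View pics/sc9.png

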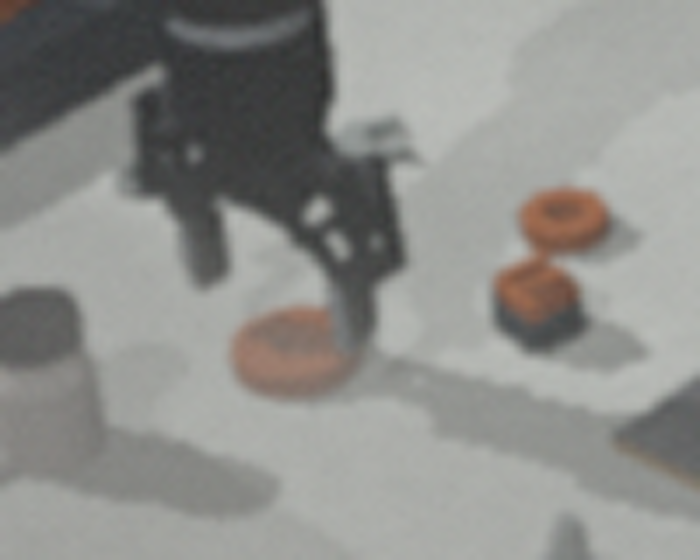

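Call:
{"name": "drive_tool", "arguments": {"twist": [[0,0,0],[0,0,0],[0,0,0],[0,0,0]], "offset": [[0.003,-0.002,0.01],[0.003,-0.002,0.02],[0.003,-0.002,0.022],[0.003,-0.002,0.022]], "grip": [-0.8,-0.8,-0.8,-0.8]}}

```text
time_s: 9.07
tool_pos: [0.5619, -0.3214, -0.0202]
ee_rot: [-0.0, -0.002, 1.0, 0.0]
wrist_force: [0.2, 0.2, 1.0]
grip_width: 0.0771
```

Run:
```python
from h import *
s=st()
im=capture('scene');save(im,'sc10',(190,150,290,230),7)
```

```text
t 9.07 tcp [ 0.5619 -0.3214 -0.0202] rotvec-cols x [[-1.0, -0.004, -0.001], [-0.004, 1.0, 0.0], [0.001, 0.0, -1.0]] F [0.2 0.2 1. ] w 0.0771
```

View pics/sc10.png

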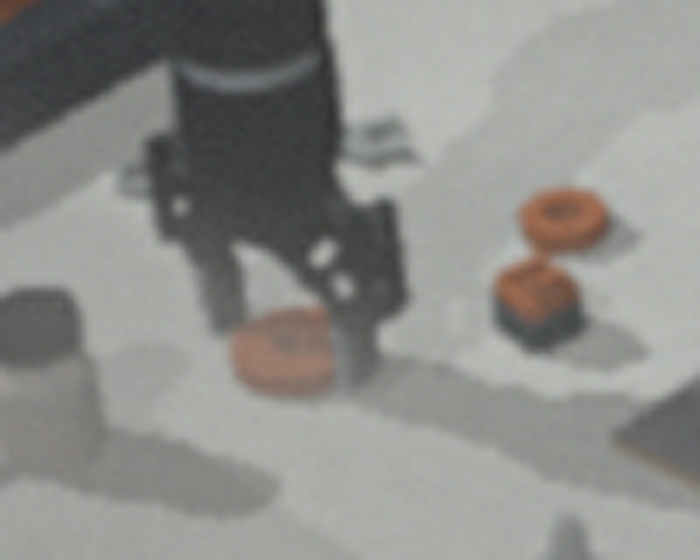

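Call:
{"name": "drive_tool", "arguments": {"twist": [[0,0,0],[0,0,0],[0,0,0],[0,0,0],[0,0,0],[0,0,0]], "offset": [[0,0,0.002],[0,0,0.002],[0,0,0.002],[0,0,0.002],[0,0,0.002],[0,0,0.002]], "grip": [-0.8,-0.7,-0.3,-0.3,-0.3,-0.3]}}

```text
time_s: 9.88
tool_pos: [0.5626, -0.3215, -0.0209]
ee_rot: [0.0, -0.002, 1.0, -0.0]
wrist_force: [-1.5, 0.8, 5.2]
grip_width: 0.0603
```

Run:
```python
from h import *
s=st()
im=capture('scene');save(im,'sc11',(190,150,290,230),7)
im=capture('wrist');save(im,'w11')
```

```text
t 9.88 tcp [ 0.5626 -0.3215 -0.0209] rotvec-cols x [[-1.0, -0.004, 0.001], [-0.004, 1.0, -0.0], [-0.001, -0.0, -1.0]] F [-1.5  0.8  5.2] w 0.0603
```

View pics/sc11.png

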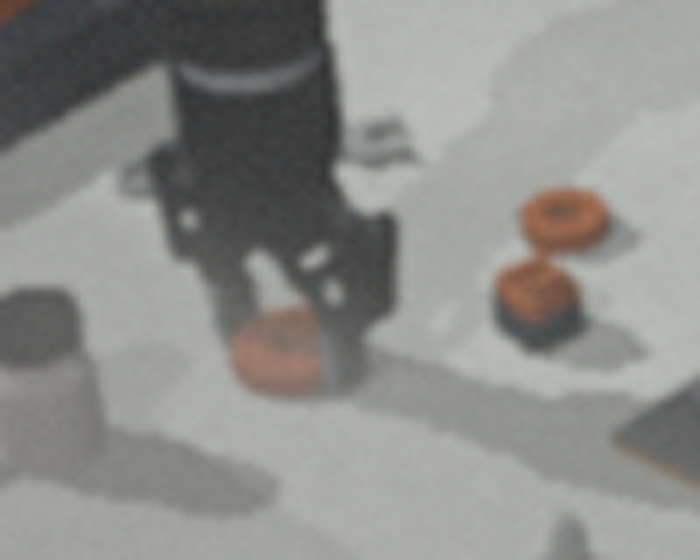

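View pics/w11.png

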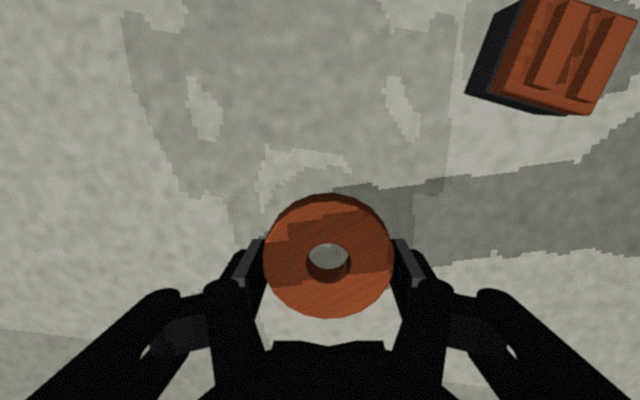

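Collar62 is gripped (60 mm opening). I lift it and stop 70 mm to the side of the post to measure the post.

Call:
{"name": "drive_tool", "arguments": {"twist": [[0,0,0],[0,0,0],[0,0,0],[0,0,0],[0,0,0],[0,0,0],[0,0,0],[0,0,0]], "offset": [[0,0,-0.05],[-0.03,0.05,-0.1],[-0.06,0.1,-0.13],[-0.1,0.16,-0.13],[-0.1,0.18,-0.13],[-0.1,0.18,-0.13],[-0.1,0.18,-0.13],[-0.1,0.18,-0.13]], "grip": [-0.3,-0.3,-0.3,-0.3,-0.3,-0.3,-0.3,-0.3]}}

```text
time_s: 10.98
tool_pos: [0.6608, -0.1422, 0.1077]
ee_rot: [-0.0, -0.001, 1.0, -0.0]
wrist_force: [0.5, -1.0, -2.9]
grip_width: 0.0598
```

Run:
```python
from h import *
s=st()
c=get_calibration('wrist');E=c['extrinsics'];print('cam',-(E[:3,:3].T@E[:3,3]));im=capture('wrist');save(im,'w12')
```

```text
t 10.97 tcp [ 0.6608 -0.1422  0.1077] rotvec-cols x [[-1.0, -0.002, -0.001], [-0.002, 1.0, -0.0], [0.001, -0.0, -1.0]] F [ 0.5 -1.  -2.9] w 0.0598
cam [ 0.58466371 -0.14171541  0.2667902 ]
```

View pics/w12.png

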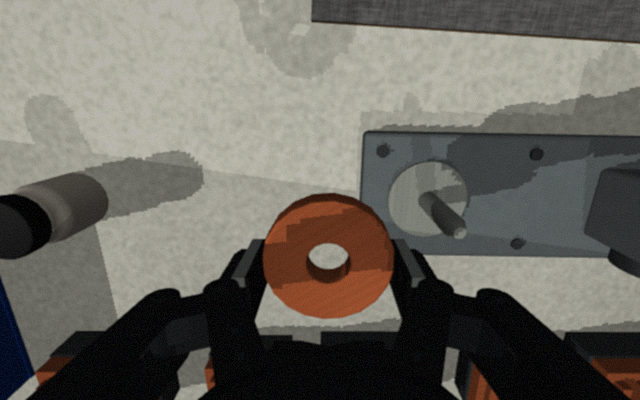

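Run:
```python
from h import *
im=cv2.imread('pics/w12.png')[:,:,::-1].copy();c=get_calibration('wrist');t=observe()['tool_pos']
for px,z in[((429,198),.024),((460,232),.090),((460,232),.088)]:print(px,z,plane(c,px,z).round(4))
g=cv2.cvtColor(im,cv2.COLOR_RGB2GRAY)
save(im,'w12z',(370,140,500,260),6);save(im,'w12r',(250,180,410,330),5)
z=t[2]+.035
for px in[(328,200),(328,318),(264,258),(393,258),(328,262)]:print(px,plane(c,px,z).round(4)-np.r_[t[:2],0])
```

```text
(429, 198) 0.024 [ 0.6633 -0.0565  0.024 ]
(460, 232) 0.09 [ 0.6646 -0.0578  0.09  ]
(460, 232) 0.088 [ 0.6655 -0.0568  0.088 ]
(328, 200) [-0.03498905  0.00072049  0.1428    ]
(328, 318) [0.02571095 0.00092049 0.1428    ]
(264, 258) [-0.00698905 -0.02837951  0.1428    ]
(393, 258) [-0.00708905  0.03052049  0.1428    ]
(328, 262) [-0.00498905  0.00082049  0.1428    ]
```

View pics/w12z.png

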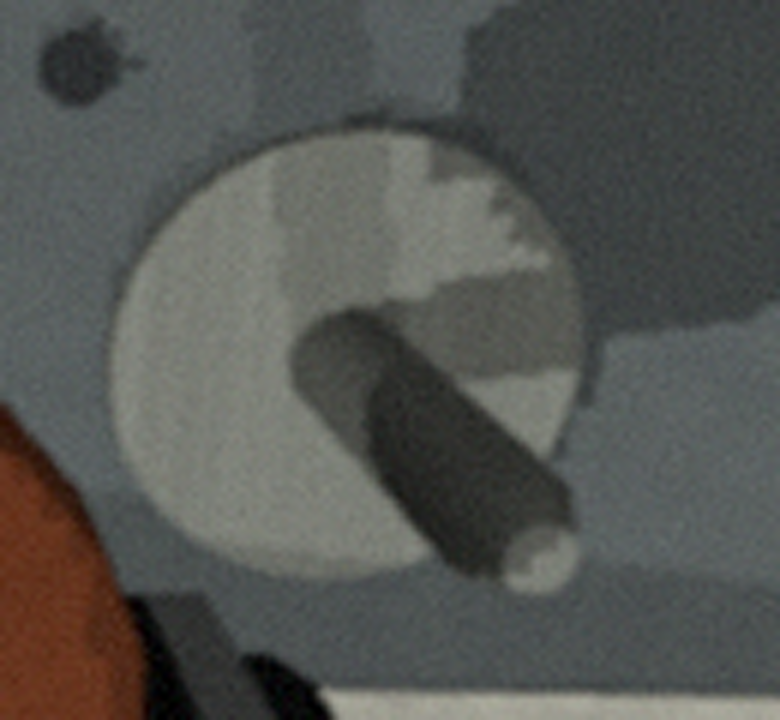

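View pics/w12r.png

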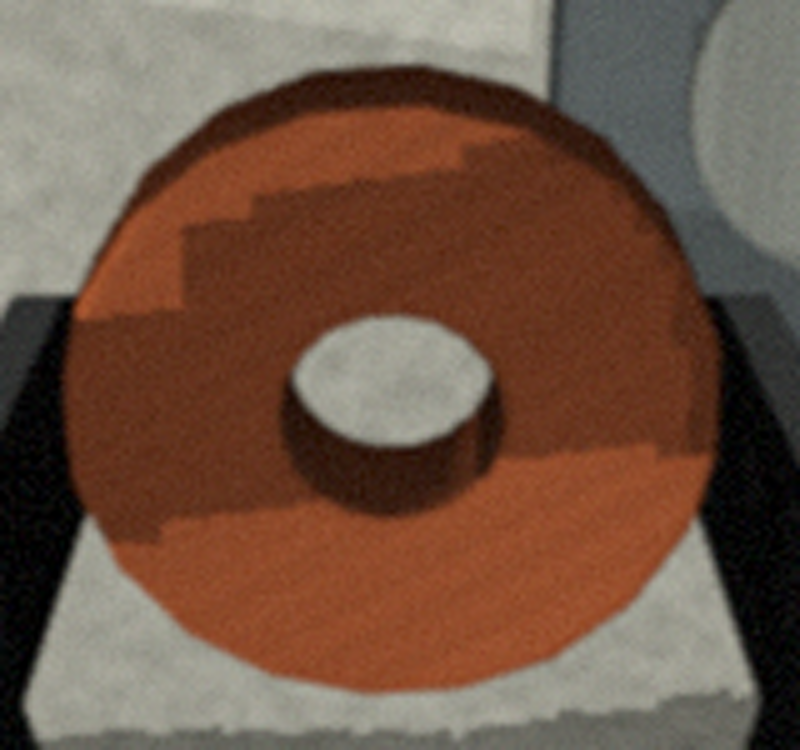

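The post tip is at (460,233), giving (0.665,-0.058), and the seat centre gives (0.6635,-0.057). The held ring's axis is about 3 mm behind the TCP in x. I move to just above the tip.

Call:
{"name": "drive_tool", "arguments": {"twist": [[0,0,0],[0,0,0],[0,0,0],[0,0,0]], "offset": [[-0.007,0.05,0],[-0.007,0.084,0.01],[-0.007,0.084,0.022],[-0.007,0.084,0.022]], "grip": [-0.3,-0.3,-0.3,-0.3]}}

```text
time_s: 11.52
tool_pos: [0.6669, -0.0581, 0.0848]
ee_rot: [-0.001, -0.001, 1.0, -0.0]
wrist_force: [-0.4, -0.6, -2.4]
grip_width: 0.0604
```

Run:
```python
from h import *
s=st()
c=get_calibration('wrist');im=capture('wrist');save(im,'w13',(200,160,440,330),3)
im=capture('scene');save(im,'sc13',(230,170,330,260),7)
im=capture('top');save(im,'top13',(280,120,370,200),6)
```

```text
t 11.53 tcp [ 0.6669 -0.0581  0.0848] rotvec-cols x [[-1.0, -0.003, -0.003], [-0.003, 1.0, -0.0], [0.003, -0.0, -1.0]] F [-0.4 -0.6 -2.4] w 0.0604
```

View pics/w13.png

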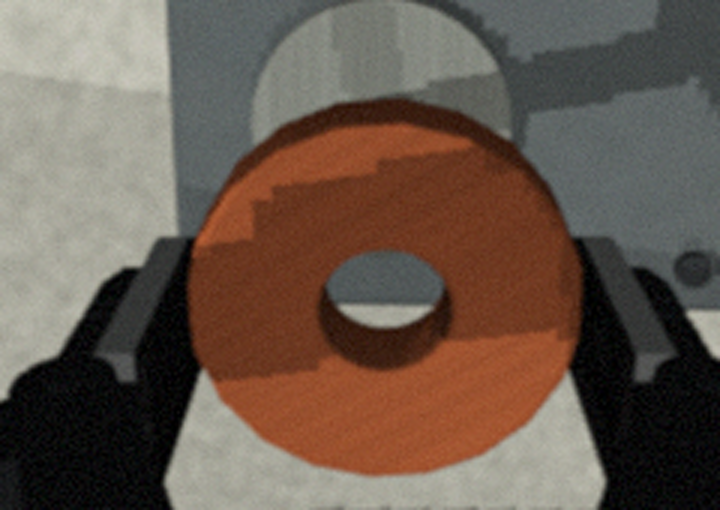

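View pics/sc13.png

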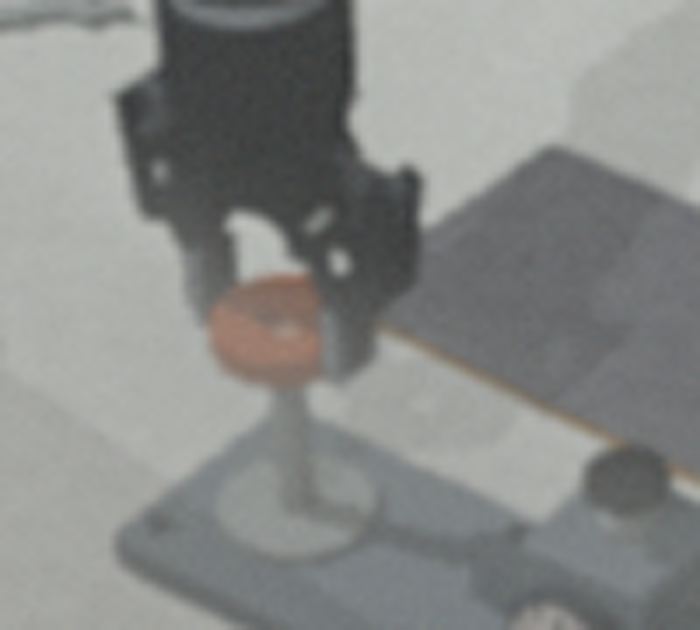

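Run:
```python
from h import *
c=get_calibration('scene');f=lambda p:((proj(c,p)-[230,170])*7).round(0)
for p in[(.6645,-.0575,.024),(.6645,-.0575,.09),(.6639,-.0571,.111)]:print(p,f(p))
a=np.linspace(0,6.28,60);P=np.array([f((.6639+.031*np.cos(t),-.0571+.031*np.sin(t),.118)) for t in a]);print(P.min(0),P.max(0))
P=np.array([f((.6645+.033*np.cos(t),-.0575+.033*np.sin(t),.024)) for t in a]);print('seat',P.min(0),P.max(0))
ct=get_calibration('top');g=lambda p:((proj(ct,p)-[280,120])*6).round(0)
P=np.array([g((.6639+.031*np.cos(t),-.0571+.031*np.sin(t),.118)) for t in a]);print('top',P.min(0),P.max(0))
```

```text
(0.6645, -0.0575, 0.024) [299. 499.]
(0.6645, -0.0575, 0.09) [288. 372.]
(0.6639, -0.0571, 0.111) [287. 330.]
[207. 271.] [363. 363.]
seat [219. 449.] [378. 551.]
top [243.  87.] [379. 216.]
```

View pics/top13.png

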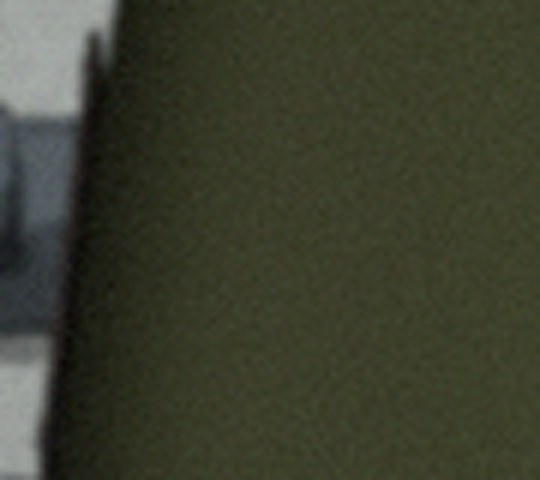

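The scene view agrees with the predicted ring and seat outlines to within 1 px. I insert the collar slowly.

Call:
{"name": "drive_tool", "arguments": {"twist": [[0,0,0],[0,0,0],[0,0,0],[0,0,0]], "offset": [[-0.0005,0,0.01],[-0.0005,0,0.015],[-0.0005,0,0.02],[-0.0005,0,0.024]], "grip": [-0.3,-0.3,-0.3,-0.3]}}

```text
time_s: 12.18
tool_pos: [0.6685, -0.057, 0.0617]
ee_rot: [-0.0, -0.002, 1.0, 0.0]
wrist_force: [0.5, -0.4, -2.9]
grip_width: 0.0607
```

Call:
{"name": "drive_tool", "arguments": {"twist": [[0,0,0],[0,0,0],[0,0,0],[0,0,0],[0,0,0],[0,0,0]], "offset": [[0,0,0.01],[0,0,0.02],[0,0,0.032],[0,0,0.044],[0,0,0.051],[0,0,0.051]], "grip": [-0.3,-0.3,-0.3,-0.3,-0.3,-0.3]}}

```text
time_s: 12.92
tool_pos: [0.6681, -0.0571, 0.0103]
ee_rot: [-0.001, -0.002, 1.0, -0.0]
wrist_force: [0.5, 0.0, -2.9]
grip_width: 0.0601
```

Run:
```python
from h import *
s=st()
im=capture('scene');save(im,'sc14',(230,170,330,260),7)
```

```text
t 12.93 tcp [ 0.6681 -0.0571  0.0103] rotvec-cols x [[-1.0, -0.004, -0.001], [-0.004, 1.0, -0.0], [0.001, -0.0, -1.0]] F [ 0.5  0.  -2.9] w 0.0601
```

View pics/sc14.png

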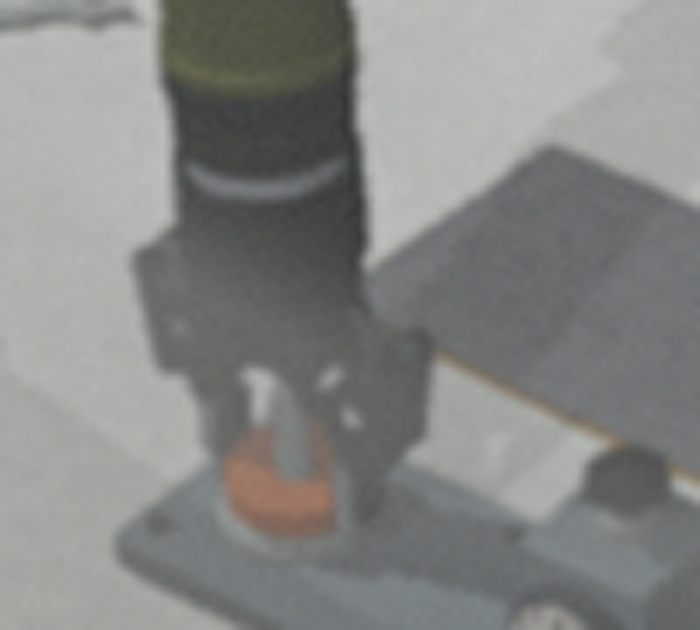

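Call:
{"name": "drive_tool", "arguments": {"twist": [[0,0,0],[0,0,0],[0,0,0]], "offset": [[0,0,0.003],[0,0,0.0045],[0,0,0.0045]], "grip": [-0.3,-0.3,-0.3]}}

```text
time_s: 13.35
tool_pos: [0.6687, -0.057, 0.0067]
ee_rot: [0.0, -0.002, 1.0, 0.0]
wrist_force: [-0.6, -0.2, -3.5]
grip_width: 0.0601
```

Call:
{"name": "drive_tool", "arguments": {"twist": [[0,0,0],[0,0,0],[0,0,0]], "offset": [[0,0,0.0015],[0,0,0.002],[0,0,0.002]], "grip": [-0.3,-0.3,-0.3]}}

```text
time_s: 13.72
tool_pos: [0.6686, -0.057, 0.0046]
ee_rot: [-0.0, -0.002, 1.0, 0.0]
wrist_force: [-0.0, 0.4, -2.6]
grip_width: 0.06
```

Call:
{"name": "drive_tool", "arguments": {"twist": [[0,0,0],[0,0,0],[0,0,0]], "offset": [[0,0,0.001],[0,0,0.0015],[0,0,0.0015]], "grip": [-0.3,-0.3,-0.3]}}

```text
time_s: 14.1
tool_pos: [0.6687, -0.057, 0.0032]
ee_rot: [-0.0, -0.002, 1.0, -0.0]
wrist_force: [-0.2, -0.2, -2.8]
grip_width: 0.0602
```

Call:
{"name": "drive_tool", "arguments": {"twist": [[0,0,0],[0,0,0],[0,0,0],[0,0,0],[0,0,0],[0,0,0],[0,0,0],[0,0,0]], "offset": [[0,0,0],[0,0,0],[0,0,0],[0,0,-0.03],[0,0,-0.07],[0,0,-0.1],[0,0,-0.12],[0,0,-0.12]], "grip": [-0.6,-0.7,-0.7,-0.7,-0.7,-0.7,-0.7,-0.7]}}

```text
time_s: 15.1
tool_pos: [0.6702, -0.0571, 0.1253]
ee_rot: [0.002, -0.002, 1.0, -0.0]
wrist_force: [0.5, -0.4, 0.5]
grip_width: 0.0728
```

Run:
```python
from h import *
s=st()
im=capture('scene');save(im,'sc15',(230,170,330,260),7)
im=capture('wrist');save(im,'w15')
im=capture('top')
for r in rings('top',im):
  if r[4]>10:print(r)
```

```text
t 15.1 tcp [ 0.6702 -0.0571  0.1253] rotvec-cols x [[-1.0, -0.004, 0.004], [-0.004, 1.0, -0.0], [-0.004, -0.0, -1.0]] F [ 0.5 -0.4  0.5] w 0.0728
(array([199., 250.]), (0.4035, 0.334), 0.0321, 0.0313, 48.5)
(array([416., 242.]), (0.3998, -0.2883), 0.0406, 0.0373, 50.0)
(array([193., 206.]), (0.5341, 0.3532), 0.05, 0.0476, 47.0)
```

View pics/sc15.png

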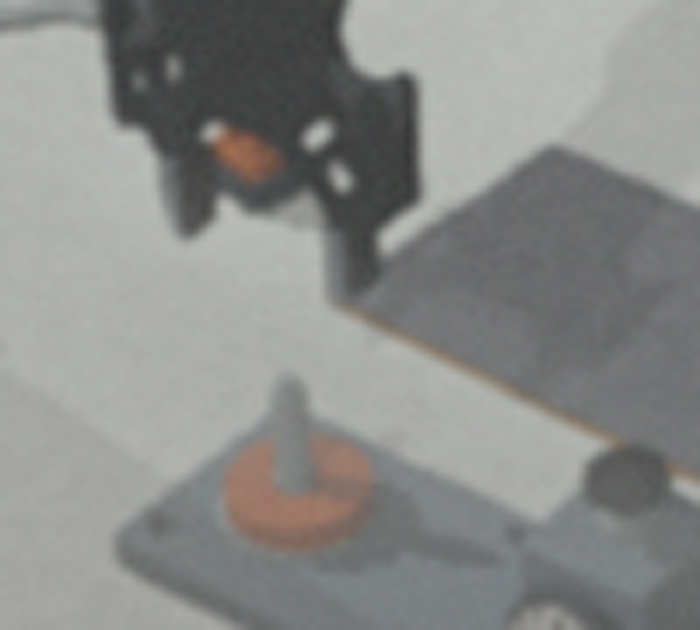

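View pics/w15.png

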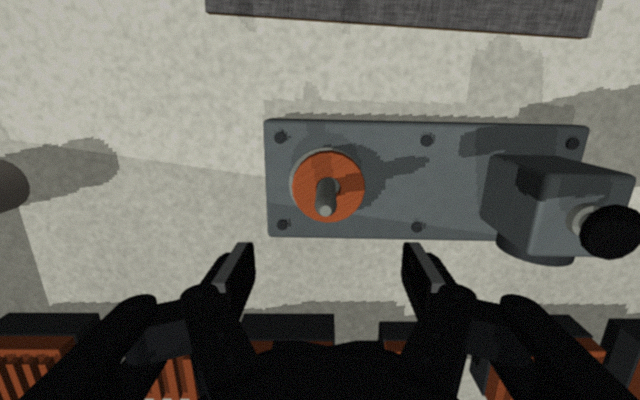

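Collar62 is home on the seat. Next is collar54.

Call:
{"name": "drive_tool", "arguments": {"twist": [[0,0,0],[0,0,0],[0,0,0],[0,0,0],[0,0,0],[0,0,0],[0,0,0],[0,0,0]], "offset": [[0.135,0.41,-0.02],[0.135,0.41,-0.02],[0.135,0.41,-0.02],[0.135,0.41,-0.02],[0.135,0.41,0],[0.135,0.41,0.05],[0.135,0.41,0.05],[0.135,0.41,0.05]], "grip": [-0.7,-0.7,-0.7,-0.7,-0.7,-0.7,-0.7,-0.7]}}

```text
time_s: 16.25
tool_pos: [0.5282, 0.3543, 0.0693]
ee_rot: [-0.003, -0.004, 1.0, -0.001]
wrist_force: [0.4, -0.8, 0.3]
grip_width: 0.0727
```

Run:
```python
from h import *
s=st()
im=capture('wrist');save(im,'w16')
for r in rings('wrist',im):print(r)
```

```text
t 16.25 tcp [0.5282 0.3543 0.0693] rotvec-cols x [[-1.0, -0.009, -0.005], [-0.009, 1.0, -0.003], [0.005, -0.003, -1.0]] F [ 0.4 -0.8  0.3] w 0.0727
(array([323., 207.]), (0.5338, 0.3501), 0.0555, 0.0545, 480.0)
(array([152., 131.]), (0.4761, 0.2272), 0.0383, 0.0349, 367.5)
(array([472., 144.]), (0.4841, 0.4609), 0.0608, 0.0663, 56.5)
(array([294.,  21.]), (0.4061, 0.3307), 0.0287, 0.0377, 0)
```

View pics/w16.png

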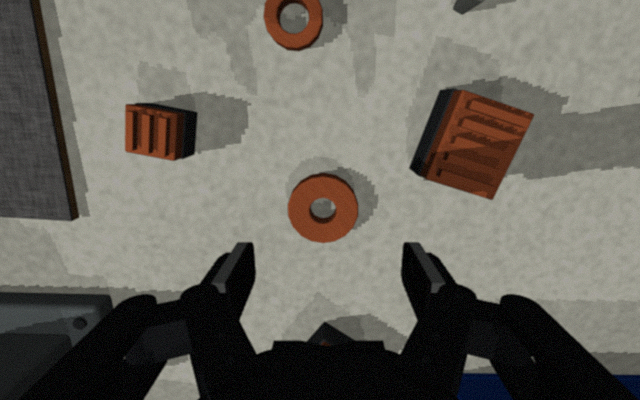

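Collar54 is at (323,207), 55 mm across, at (0.534,0.350).

Call:
{"name": "drive_tool", "arguments": {"twist": [[0,0,0],[0,0,0],[0,0,0],[0,0,0],[0,0,0]], "offset": [[-0.006,-0.004,0.03],[-0.006,-0.004,0.05],[-0.006,-0.004,0.055],[-0.006,-0.004,0.055],[-0.006,-0.004,0.055]], "grip": [-0.7,-0.7,-0.7,-0.7,-0.7]}}

```text
time_s: 16.92
tool_pos: [0.539, 0.3486, 0.0193]
ee_rot: [0.001, -0.002, 1.0, 0.0]
wrist_force: [-0.2, 0.6, -0.5]
grip_width: 0.0726
```

Run:
```python
from h import *
s=st()
im=capture('wrist');save(im,'w17')
for r in rings('wrist',im)[:2]:print(r)
```

```text
t 16.93 tcp [0.539  0.3486 0.0193] rotvec-cols x [[-1.0, -0.003, 0.001], [-0.003, 1.0, 0.001], [-0.001, 0.001, -1.0]] F [-0.2  0.6 -0.5] w 0.0726
(array([330., 218.]), (0.5325, 0.3507), 0.0561, 0.0549, 731.0)
(array([101., 118.]), (0.4743, 0.2248), 0.043, 0.0361, 1014.5)
```

Call:
{"name": "drive_tool", "arguments": {"twist": [[0,0,0],[0,0,0],[0,0,0],[0,0,0],[0,0,0],[0,0,0],[0,0,0],[0,0,0]], "offset": [[0.0055,0.002,0.01],[0.0055,0.002,0.022],[0.0055,0.002,0.032],[0.0055,0.002,0.036],[0.0055,0.002,0.036],[0.0055,0.002,0.036],[0.0055,0.002,0.036],[0.0055,0.002,0.036]], "grip": [-0.7,-0.7,-0.7,-0.7,-0.5,-0.1,-0.1,-0.1]}}

```text
time_s: 17.98
tool_pos: [0.5328, 0.3504, -0.017]
ee_rot: [0.0, -0.002, 1.0, 0.0]
wrist_force: [-2.8, -1.9, 5.7]
grip_width: 0.0517
```

Run:
```python
from h import *
s=st()
im=capture('wrist');save(im,'w18')
im=capture('scene');save(im,'sc18',(370,200,470,300),6)
```

```text
t 17.98 tcp [ 0.5328  0.3504 -0.017 ] rotvec-cols x [[-1.0, -0.004, 0.001], [-0.004, 1.0, 0.0], [-0.001, 0.0, -1.0]] F [-2.8 -1.9  5.7] w 0.0517
```

View pics/w18.png

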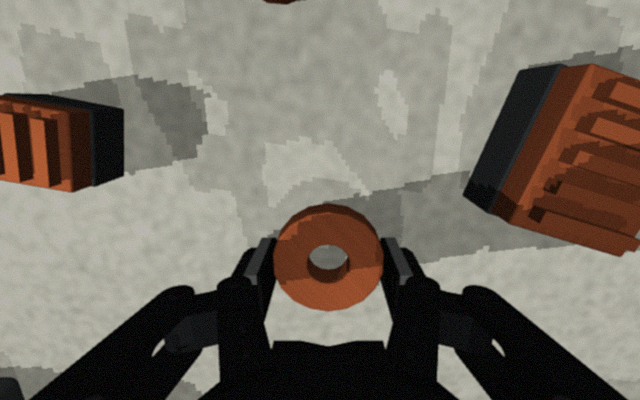

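View pics/sc18.png

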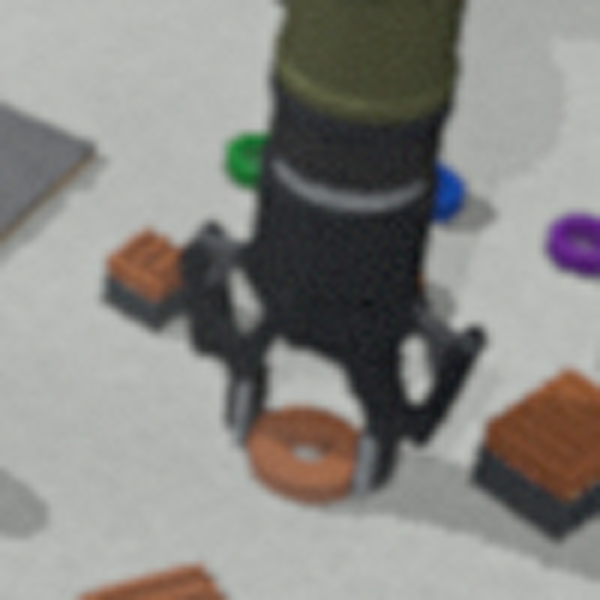

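Collar54 is gripped. I carry it high over the gauge to the post.

Call:
{"name": "drive_tool", "arguments": {"twist": [[0,0,0],[0,0,0],[0,0,0],[0,0,0],[0,0,0],[0,0,0],[0,0,0],[0,0,0]], "offset": [[0,0,-0.05],[0,0,-0.11],[-0.02,-0.06,-0.15],[-0.04,-0.12,-0.16],[-0.06,-0.18,-0.16],[-0.08,-0.24,-0.16],[-0.1,-0.3,-0.16],[-0.118,-0.354,-0.16]], "grip": [-0.1,-0.1,-0.1,-0.1,-0.1,-0.1,-0.1,-0.1]}}

```text
time_s: 19.08
tool_pos: [0.6493, 0.004, 0.142]
ee_rot: [0.0, -0.002, 1.0, 0.0]
wrist_force: [0.0, 0.3, -2.9]
grip_width: 0.0516
```

Call:
{"name": "drive_tool", "arguments": {"twist": [[0,0,0],[0,0,0],[0,0,0],[0,0,0]], "offset": [[-0.018,-0.0535,0.02],[-0.018,-0.0535,0.045],[-0.018,-0.0535,0.05],[-0.018,-0.0535,0.05]], "grip": [-0.1,-0.1,-0.1,-0.1]}}

```text
time_s: 19.58
tool_pos: [0.6668, -0.0469, 0.092]
ee_rot: [-0.0, -0.002, 1.0, 0.0]
wrist_force: [-0.5, 0.5, -3.2]
grip_width: 0.0517
```

Run:
```python
from h import *
s=st()
im=capture('wrist');save(im,'w19',(200,160,440,330),3)
im=capture('scene');save(im,'sc19',(230,170,330,260),7)
```

```text
t 19.57 tcp [ 0.6668 -0.0469  0.092 ] rotvec-cols x [[-1.0, -0.005, -0.001], [-0.005, 1.0, 0.0], [0.001, 0.0, -1.0]] F [-0.5  0.5 -3.2] w 0.0517
```

View pics/w19.png

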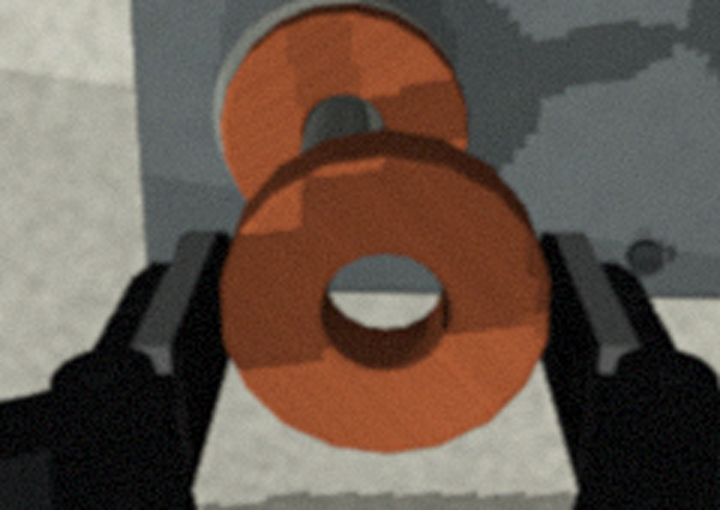

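View pics/sc19.png

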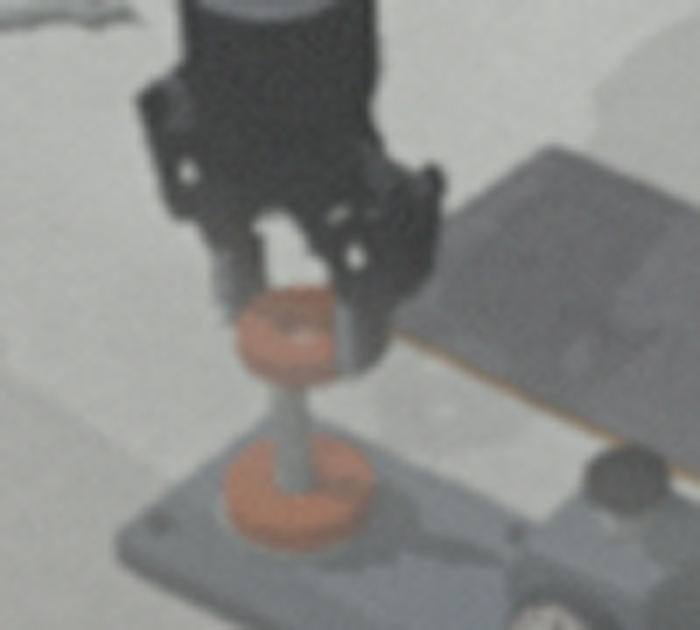

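Call:
{"name": "drive_tool", "arguments": {"twist": [[0,0,0],[0,0,0],[0,0,0]], "offset": [[-0.002,-0.01,0],[-0.002,-0.01,0],[-0.002,-0.01,0]], "grip": [-0.1,-0.1,-0.1]}}

```text
time_s: 20.05
tool_pos: [0.6694, -0.0576, 0.0925]
ee_rot: [0.0, -0.002, 1.0, 0.0]
wrist_force: [-0.0, 0.3, -3.0]
grip_width: 0.0517
```

Call:
{"name": "drive_tool", "arguments": {"twist": [[0,0,0],[0,0,0],[0,0,0],[0,0,0],[0,0,0]], "offset": [[0.0005,0.0005,0.012],[0.0005,0.0005,0.018],[0.0005,0.0005,0.024],[0.0005,0.0005,0.03],[0.0005,0.0005,0.034]], "grip": [-0.1,-0.1,-0.1,-0.1,-0.1]}}

```text
time_s: 20.68
tool_pos: [0.668, -0.0576, 0.0576]
ee_rot: [-0.001, -0.002, 1.0, -0.0]
wrist_force: [-2.4, -1.7, -0.7]
grip_width: 0.0513
```

Call:
{"name": "drive_tool", "arguments": {"twist": [[0,0,0],[0,0,0],[0,0,0],[0,0,0],[0,0,0],[0,0,0]], "offset": [[0.001,-0.0005,0.01],[0.001,-0.0005,0.02],[0.001,-0.0005,0.028],[0.001,-0.0005,0.032],[0.001,-0.0005,0.034],[0.001,-0.0005,0.034]], "grip": [-0.1,-0.1,-0.1,-0.1,-0.1,-0.1]}}

```text
time_s: 21.42
tool_pos: [0.6677, -0.0576, 0.0241]
ee_rot: [-0.0, -0.002, 1.0, 0.0]
wrist_force: [-1.2, 0.2, -3.1]
grip_width: 0.0514
```

Run:
```python
from h import *
s=st()
im=capture('scene');save(im,'sc20',(230,170,330,260),7)
```

```text
t 21.43 tcp [ 0.6677 -0.0576  0.0241] rotvec-cols x [[-1.0, -0.004, -0.0], [-0.004, 1.0, 0.0], [0.0, 0.0, -1.0]] F [-1.2  0.2 -3.1] w 0.0514
```

View pics/sc20.png

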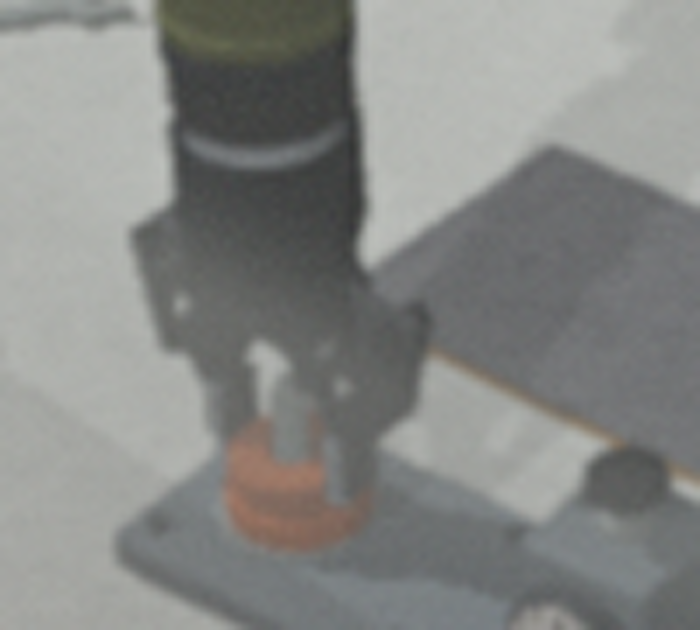

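Close to home, about 4 mm to go. I lower a little more, then release and retreat.

Call:
{"name": "drive_tool", "arguments": {"twist": [[0,0,0],[0,0,0],[0,0,0]], "offset": [[0,0,0.002],[0,0,0.0035],[0,0,0.0035]], "grip": [-0.1,-0.1,-0.1]}}

```text
time_s: 21.85
tool_pos: [0.6679, -0.0577, 0.0211]
ee_rot: [0.0, -0.002, 1.0, -0.0]
wrist_force: [-2.0, -1.0, 1.3]
grip_width: 0.0518
```

Call:
{"name": "drive_tool", "arguments": {"twist": [[0,0,0],[0,0,0],[0,0,0],[0,0,0],[0,0,0],[0,0,0],[0,0,0],[0,0,0]], "offset": [[0,0,0],[0,0,0],[0,0,0],[0,0,-0.03],[0,0,-0.07],[0,0,-0.1],[0,0,-0.11],[0,0,-0.11]], "grip": [-0.4,-0.5,-0.5,-0.5,-0.5,-0.5,-0.5,-0.5]}}

```text
time_s: 22.85
tool_pos: [0.668, -0.0576, 0.1308]
ee_rot: [0.0, -0.002, 1.0, -0.0]
wrist_force: [1.6, -0.2, 0.2]
grip_width: 0.064
```

Run:
```python
from h import *
s=st()
im=capture('scene');save(im,'sc21',(230,170,330,260),7)
im=capture('top');
for r in rings('top',im):
  if r[4]>10:print(r)
```

```text
t 22.85 tcp [ 0.668  -0.0576  0.1308] rotvec-cols x [[-1.0, -0.004, 0.001], [-0.004, 1.0, -0.0], [-0.001, -0.0, -1.0]] F [ 1.6 -0.2  0.2] w 0.064
(array([198., 250.]), (0.4035, 0.334), 0.0321, 0.0313, 48.5)
(array([416., 242.]), (0.3998, -0.2883), 0.0406, 0.0373, 48.5)
```

View pics/sc21.png

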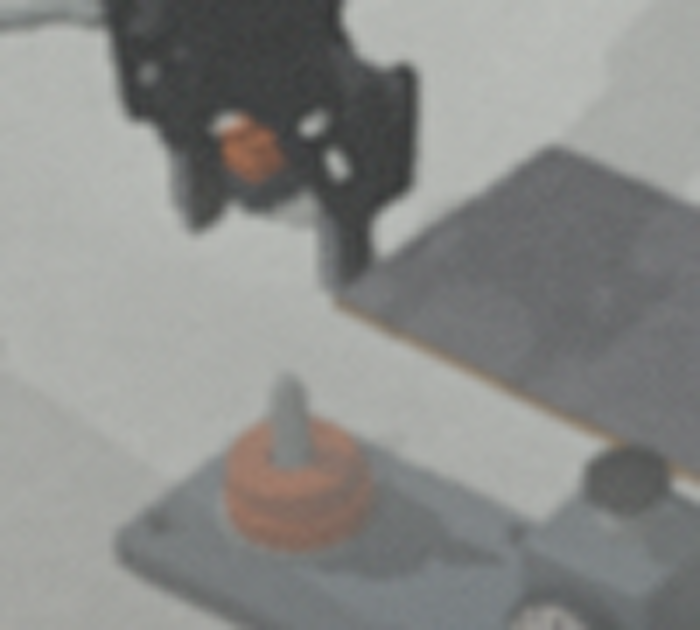

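Collar54 is home. Next is collar46.

Call:
{"name": "drive_tool", "arguments": {"twist": [[0,0,0],[0,0,0],[0,0,0],[0,0,0],[0,0,0],[0,0,0],[0,0,0],[0,0,0]], "offset": [[0.268,-0.231,0],[0.268,-0.231,0],[0.268,-0.231,0],[0.268,-0.231,0],[0.268,-0.231,0],[0.268,-0.231,0.04],[0.268,-0.231,0.06],[0.268,-0.231,0.06]], "grip": [-0.5,-0.5,-0.5,-0.5,-0.5,-0.5,-0.5,-0.5]}}

```text
time_s: 23.95
tool_pos: [0.3981, -0.2885, 0.0682]
ee_rot: [-0.002, -0.001, 1.0, 0.002]
wrist_force: [0.6, 0.0, -0.1]
grip_width: 0.0642
```

Call:
{"name": "drive_tool", "arguments": {"twist": [[0,0,0],[0,0,0]], "offset": [[0,0,0],[0,0,0]], "grip": [-0.5,-0.5]}}

```text
time_s: 24.2
tool_pos: [0.4017, -0.2897, 0.0714]
ee_rot: [0.001, -0.003, 1.0, -0.0]
wrist_force: [0.9, -0.0, 0.2]
grip_width: 0.064
```

Run:
```python
from h import *
s=st()
im=capture('wrist');save(im,'w22')
for r in rings('wrist',im):print(r)
```

```text
t 24.2 tcp [ 0.4017 -0.2897  0.0714] rotvec-cols x [[-1.0, -0.005, 0.001], [-0.005, 1.0, -0.001], [-0.001, -0.001, -1.0]] F [ 0.9 -0.   0.2] w 0.064
(array([382., 297.]), (0.487, -0.2386), 0.0392, 0.0405, 31.5)
(array([328., 196.]), (0.398, -0.2893), 0.0471, 0.0458, 523.5)
```

View pics/w22.png

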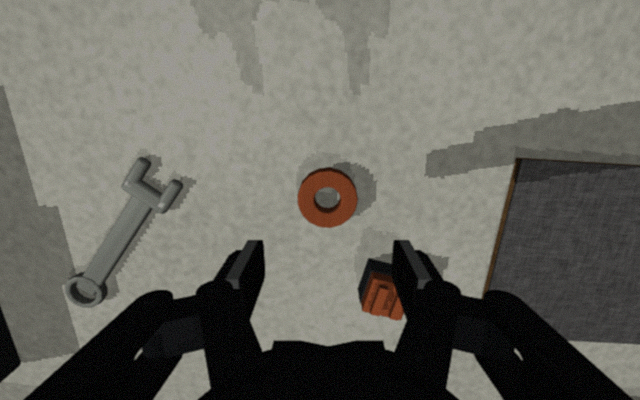

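Call:
{"name": "drive_tool", "arguments": {"twist": [[0,0,0],[0,0,0],[0,0,0],[0,0,0],[0,0,0],[0,0,0],[0,0,0],[0,0,0]], "offset": [[0.003,0.0005,0.03],[0.003,0.0005,0.06],[0.003,0.0005,0.078],[0.003,0.0005,0.085],[0.003,0.0005,0.085],[0.003,0.0005,0.085],[0.003,0.0005,0.085],[0.003,0.0005,0.085]], "grip": [-0.5,-0.5,-0.5,-0.5,-0.5,0.1,0.1,0.1]}}

```text
time_s: 25.25
tool_pos: [0.3986, -0.2898, -0.0129]
ee_rot: [0.001, -0.002, 1.0, -0.001]
wrist_force: [0.0, 0.7, 5.8]
grip_width: 0.0429
```

Run:
```python
from h import *
s=st()
im=capture('wrist');save(im,'w23',(200,160,440,330),3)
im=capture('scene');save(im,'sc23',(230,150,310,220),8)
```

```text
t 25.25 tcp [ 0.3986 -0.2898 -0.0129] rotvec-cols x [[-1.0, -0.004, 0.002], [-0.004, 1.0, -0.001], [-0.002, -0.001, -1.0]] F [0.  0.7 5.8] w 0.0429
```

View pics/w23.png

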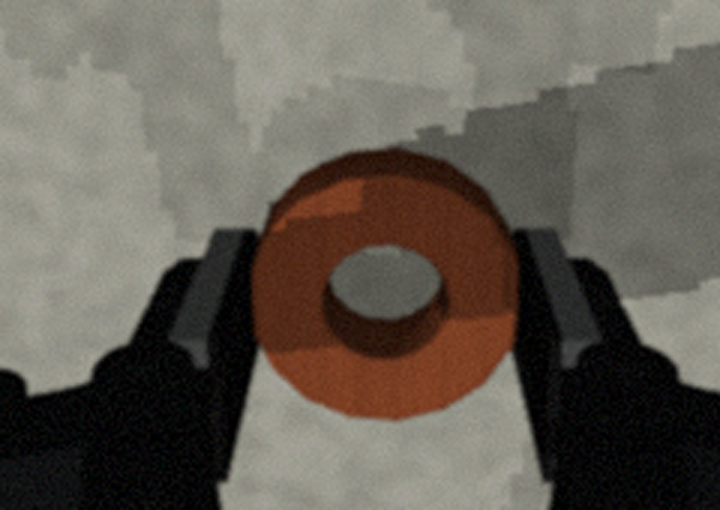

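View pics/sc23.png

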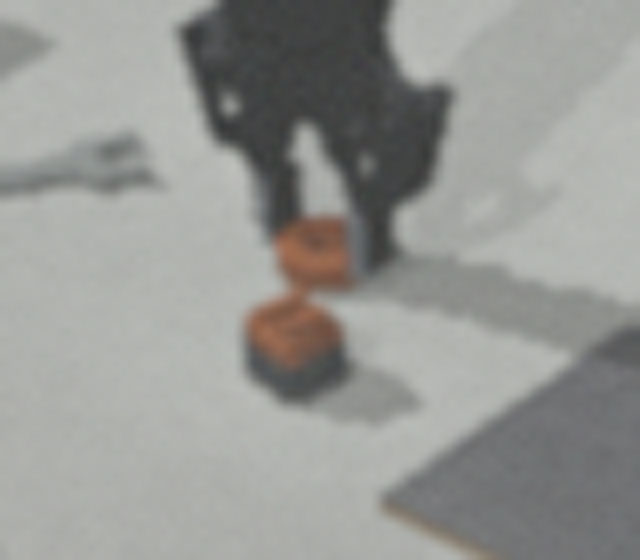

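Collar46 is gripped. The 6 N at closing is the pads swinging forward and pressing the ring down.

Call:
{"name": "drive_tool", "arguments": {"twist": [[0,0,0],[0,0,0],[0,0,0],[0,0,0],[0,0,0],[0,0,0],[0,0,0],[0,0,0]], "offset": [[0,0,-0.05],[0,0,-0.11],[-0.04,0.035,-0.115],[-0.08,0.07,-0.115],[-0.12,0.105,-0.115],[-0.16,0.14,-0.115],[-0.2,0.175,-0.115],[-0.24,0.207,-0.115]], "grip": [0.1,0.1,0.1,0.1,0.1,0.1,0.1,0.1]}}

```text
time_s: 26.35
tool_pos: [0.6381, -0.0798, 0.1013]
ee_rot: [0.0, -0.002, 1.0, -0.0]
wrist_force: [0.9, -0.7, -1.3]
grip_width: 0.043
```

Run:
```python
from h import *
s=st()
im=capture('top');
for r in rings('top',im):
  if r[4]>10:print(r)
```

```text
t 26.35 tcp [ 0.6381 -0.0798  0.1013] rotvec-cols x [[-1.0, -0.004, 0.001], [-0.004, 1.0, -0.0], [-0.001, -0.0, -1.0]] F [ 0.9 -0.7 -1.3] w 0.043
(array([198., 250.]), (0.4037, 0.3339), 0.0319, 0.0314, 48.5)
```

Call:
{"name": "drive_tool", "arguments": {"twist": [[0,0,0],[0,0,0],[0,0,0],[0,0,0]], "offset": [[-0.03,0.022,0],[-0.03,0.022,0],[-0.03,0.022,0],[-0.03,0.022,0]], "grip": [0.1,0.1,0.1,0.1]}}

```text
time_s: 26.9
tool_pos: [0.6659, -0.0599, 0.1008]
ee_rot: [-0.0, -0.002, 1.0, -0.0]
wrist_force: [-0.1, 0.0, -1.3]
grip_width: 0.0425
```

Run:
```python
from h import *
s=st()
im=capture('wrist');save(im,'w24',(200,160,440,330),3)
im=capture('scene');save(im,'sc24',(230,170,330,260),7)
```

```text
t 26.9 tcp [ 0.6659 -0.0599  0.1008] rotvec-cols x [[-1.0, -0.003, -0.001], [-0.003, 1.0, -0.0], [0.001, -0.0, -1.0]] F [-0.1  0.  -1.3] w 0.0425
```

View pics/sc24.png

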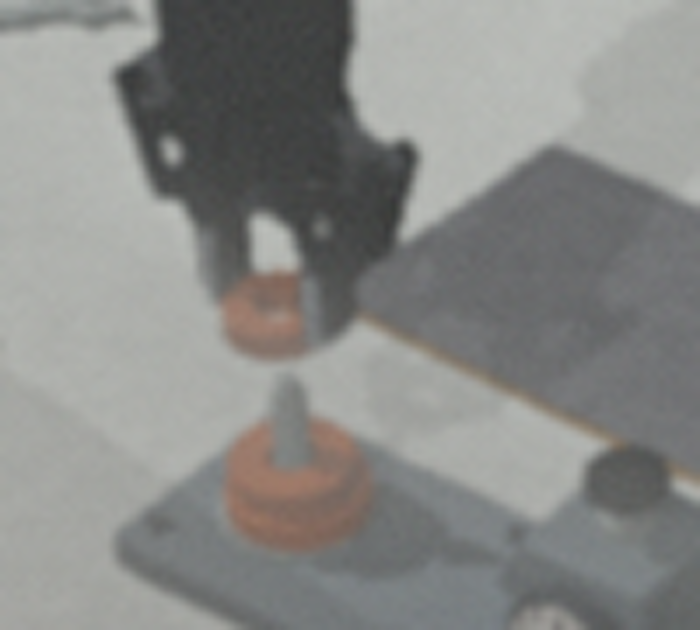

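View pics/w24.png

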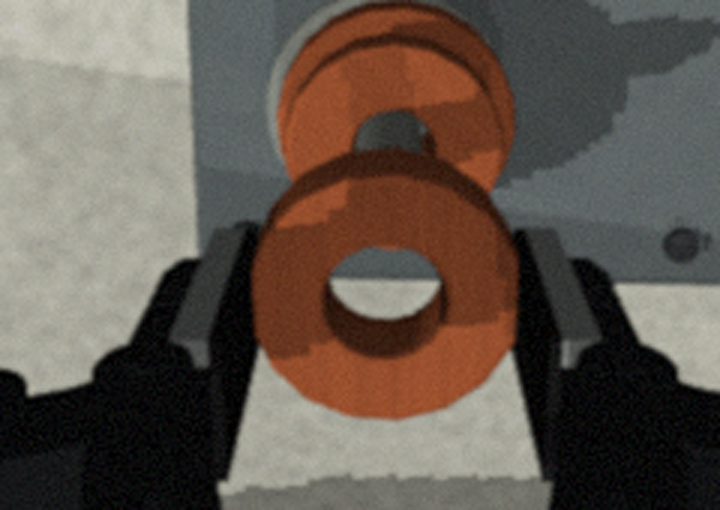

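Call:
{"name": "drive_tool", "arguments": {"twist": [[0,0,0],[0,0,0],[0,0,0],[0,0,0],[0,0,0],[0,0,0]], "offset": [[-0.002,0.002,0.005],[-0.002,0.002,0.012],[-0.002,0.002,0.018],[-0.002,0.002,0.024],[-0.002,0.002,0.03],[-0.002,0.002,0.034]], "grip": [0.1,0.1,0.1,0.1,0.1,0.1]}}

```text
time_s: 27.75
tool_pos: [0.668, -0.0575, 0.0664]
ee_rot: [-0.001, -0.002, 1.0, -0.001]
wrist_force: [-3.5, -2.0, 1.0]
grip_width: 0.0426
```

Call:
{"name": "drive_tool", "arguments": {"twist": [[0,0,0],[0,0,0],[0,0,0],[0,0,0],[0,0,0]], "offset": [[0.0012,-0.0007,0.005],[0.0012,-0.0007,0.012],[0.0012,-0.0007,0.019],[0.0012,-0.0007,0.023],[0.0012,-0.0007,0.023]], "grip": [0.1,0.1,0.1,0.1,0.1]}}

```text
time_s: 28.38
tool_pos: [0.6674, -0.0576, 0.0431]
ee_rot: [-0.0, -0.002, 1.0, 0.0]
wrist_force: [-0.7, -0.4, -1.8]
grip_width: 0.0428
```

Run:
```python
from h import *
s=st()
im=capture('scene');save(im,'sc25',(230,170,330,260),7)
```

```text
t 28.38 tcp [ 0.6674 -0.0576  0.0431] rotvec-cols x [[-1.0, -0.004, -0.0], [-0.004, 1.0, 0.0], [0.0, 0.0, -1.0]] F [-0.7 -0.4 -1.8] w 0.0428
```

View pics/sc25.png

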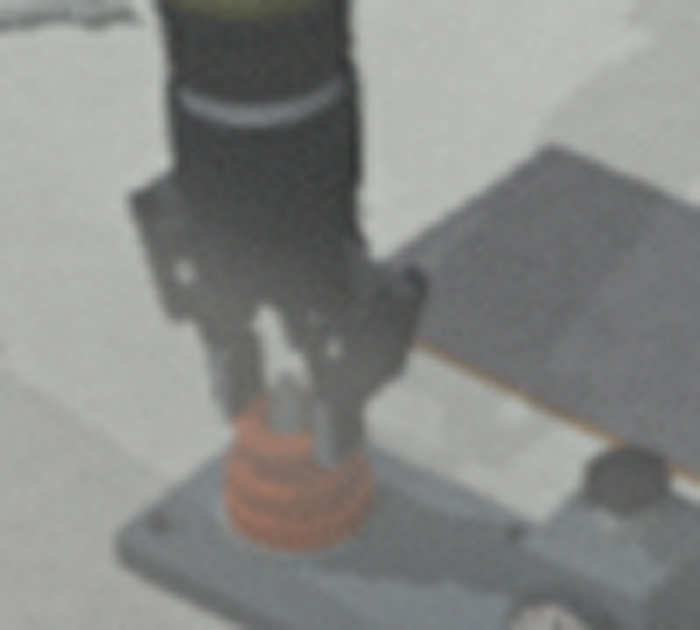

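Call:
{"name": "drive_tool", "arguments": {"twist": [[0,0,0],[0,0,0],[0,0,0]], "offset": [[0,0,0.002],[0,0,0.0035],[0,0,0.0035]], "grip": [0.1,0.1,0.1]}}

```text
time_s: 28.8
tool_pos: [0.6675, -0.0579, 0.0401]
ee_rot: [0.0, -0.002, 1.0, -0.0]
wrist_force: [-1.7, -0.8, -0.2]
grip_width: 0.0427
```

Call:
{"name": "drive_tool", "arguments": {"twist": [[0,0,0],[0,0,0],[0,0,0],[0,0,0],[0,0,0],[0,0,0],[0,0,0],[0,0,0]], "offset": [[0,0,0],[0,0,0],[0,0,0],[0,0,-0.03],[0,0,-0.07],[0,0,-0.1],[0,0,-0.11],[0,0,-0.11]], "grip": [-0.2,-0.3,-0.3,-0.3,-0.3,-0.3,-0.3,-0.3]}}

```text
time_s: 29.8
tool_pos: [0.6679, -0.0578, 0.1503]
ee_rot: [0.0, -0.002, 1.0, -0.0]
wrist_force: [0.1, 0.2, -0.3]
grip_width: 0.0556
```

Run:
```python
from h import *
s=st()
im=capture('scene');save(im,'sc26',(230,170,330,260),7)
im=capture('top');
for r in rings('top',im):
  if r[4]>10:print(r)
```

```text
t 29.8 tcp [ 0.6679 -0.0578  0.1503] rotvec-cols x [[-1.0, -0.004, 0.001], [-0.004, 1.0, -0.0], [-0.001, -0.0, -1.0]] F [ 0.1  0.2 -0.3] w 0.0556
(array([199., 250.]), (0.4036, 0.3339), 0.0317, 0.0314, 48.5)
```

View pics/sc26.png

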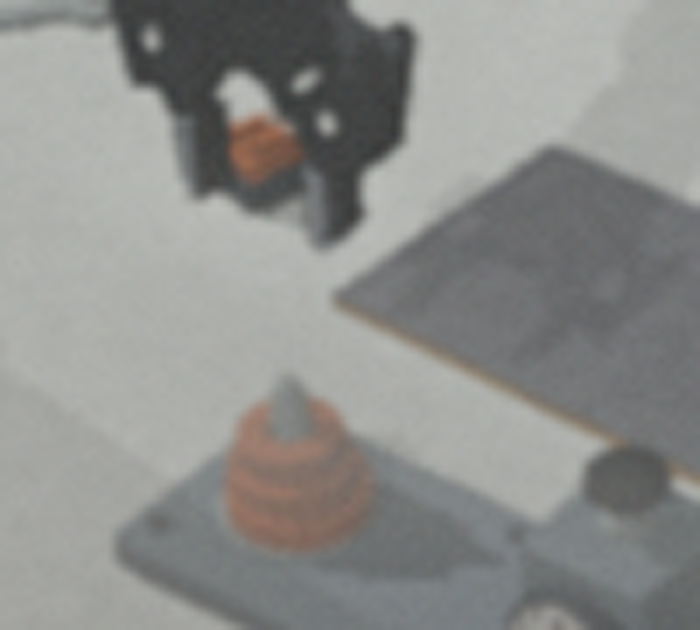

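Three collars are stacked. Next is collar38.

Call:
{"name": "drive_tool", "arguments": {"twist": [[0,0,0],[0,0,0],[0,0,0],[0,0,0],[0,0,0],[0,0,0],[0,0,0],[0,0,0]], "offset": [[0.264,0.39,0],[0.264,0.39,0],[0.264,0.39,0],[0.264,0.39,0],[0.264,0.39,0],[0.264,0.39,0],[0.264,0.39,0.02],[0.264,0.39,0.05]], "grip": [-0.3,-0.3,-0.3,-0.3,-0.3,-0.3,-0.3,-0.3]}}

```text
time_s: 30.9
tool_pos: [0.4009, 0.3339, 0.1]
ee_rot: [0.001, -0.003, 1.0, 0.001]
wrist_force: [0.5, 0.7, -0.4]
grip_width: 0.0557
```

Call:
{"name": "drive_tool", "arguments": {"twist": [[0,0,0],[0,0,0],[0,0,0]], "offset": [[0,0,0.03],[0,0,0.03],[0,0,0.03]], "grip": [-0.3,-0.3,-0.3]}}

```text
time_s: 31.28
tool_pos: [0.4022, 0.3309, 0.0704]
ee_rot: [-0.0, -0.002, 1.0, -0.0]
wrist_force: [-0.1, 0.4, -1.1]
grip_width: 0.0552
```

Run:
```python
from h import *
s=st()
im=capture('wrist');save(im,'w27')
for r in rings('wrist',im):print(r)
```

```text
t 31.27 tcp [0.4022 0.3309 0.0704] rotvec-cols x [[-1.0, -0.003, -0.0], [-0.003, 1.0, -0.0], [0.0, -0.0, -1.0]] F [-0.1  0.4 -1.1] w 0.0552
(array([201., 284.]), (0.4757, 0.2241), 0.0175, 0.0315, 8.0)
(array([489., 285.]), (0.4796, 0.4722), 0.0671, 0.0263, 14.0)
(array([328., 202.]), (0.4029, 0.3319), 0.0391, 0.0383, 461.0)
```

View pics/w27.png

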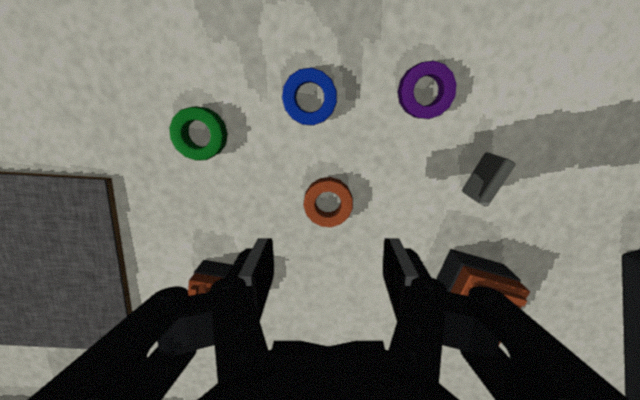

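Collar38 is at (328,202), 39 mm across, clear of the blue, green and purple rings.

Call:
{"name": "drive_tool", "arguments": {"twist": [[0,0,0],[0,0,0],[0,0,0],[0,0,0],[0,0,0],[0,0,0],[0,0,0],[0,0,0]], "offset": [[-0.001,0.001,0.03],[-0.001,0.001,0.06],[-0.001,0.001,0.077],[-0.001,0.001,0.082],[-0.001,0.001,0.082],[-0.001,0.001,0.082],[-0.001,0.001,0.082],[-0.001,0.001,0.082]], "grip": [-0.3,-0.3,-0.3,-0.3,-0.3,0.3,0.3,0.3]}}

```text
time_s: 32.33
tool_pos: [0.4039, 0.3327, -0.0102]
ee_rot: [0.001, -0.002, 1.0, 0.001]
wrist_force: [-0.7, -2.0, 6.8]
grip_width: 0.0339
```

Run:
```python
from h import *
s=st()
im=capture('wrist');save(im,'w28',(200,160,440,330),3)
im=capture('scene');save(im,'sc28',(390,200,490,290),7)
```

```text
t 32.33 tcp [ 0.4039  0.3327 -0.0102] rotvec-cols x [[-1.0, -0.004, 0.002], [-0.004, 1.0, 0.001], [-0.002, 0.001, -1.0]] F [-0.7 -2.   6.8] w 0.0339
```

View pics/w28.png

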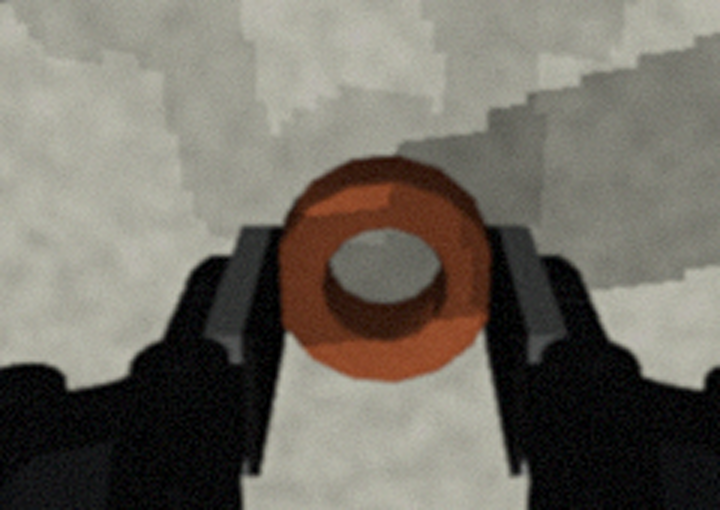

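View pics/sc28.png

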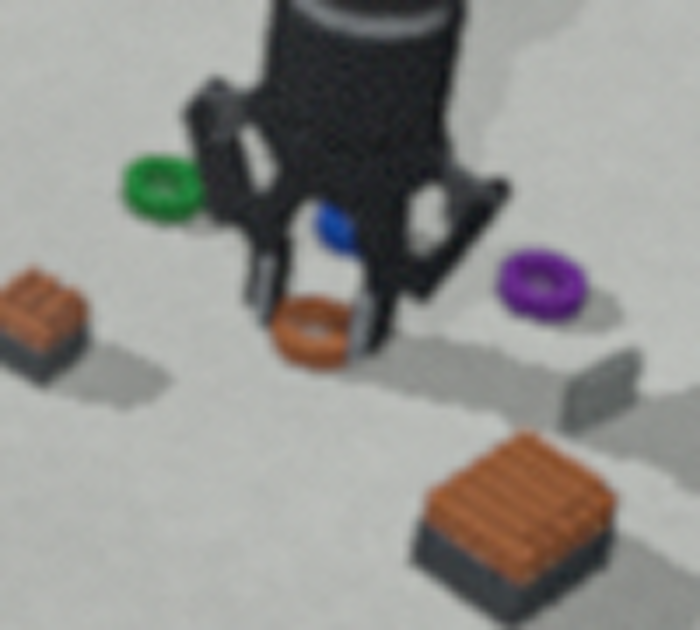

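Run:
```python
from h import *
c=get_calibration('wrist');t=observe()['tool_pos']
# top-face outline rows/cols in the crop (x3, origin 200,160)
for n,rt,rb,bo,R_ in(('62',122,475,.0205,.062),('54',162,450,.0165,.054),('46',176,420,.013,.046),('38',182,381,.0102,.038)):
    z=t[2]+bo+.014
    a=plane(c,(328.7,160+rt/3),z)[0];b=plane(c,(328.7,160+rb/3),z)[0];print(n,'xoff',round((a+b)/2-t[0],4),'diam',round(b-a,4),R_)
```

```text
62 xoff -0.0042 diam 0.0609 0.062
54 xoff -0.0012 diam 0.0515 0.054
46 xoff -0.001 diam 0.0445 0.046
38 xoff -0.0028 diam 0.0366 0.038
```

Call:
{"name": "drive_tool", "arguments": {"twist": [[0,0,0],[0,0,0],[0,0,0],[0,0,0],[0,0,0],[0,0,0],[0,0,0],[0,0,0]], "offset": [[0,0,-0.05],[0,0,-0.11],[-0.035,-0.05,-0.125],[-0.07,-0.1,-0.13],[-0.105,-0.15,-0.13],[-0.14,-0.2,-0.13],[-0.175,-0.25,-0.13],[-0.21,-0.3,-0.13]], "grip": [0.3,0.3,0.3,0.3,0.3,0.3,0.3,0.3]}}

```text
time_s: 33.42
tool_pos: [0.6154, 0.0313, 0.1191]
ee_rot: [0.001, -0.002, 1.0, 0.0]
wrist_force: [1.5, 1.5, -0.7]
grip_width: 0.0341
```

Call:
{"name": "drive_tool", "arguments": {"twist": [[0,0,0],[0,0,0],[0,0,0],[0,0,0]], "offset": [[-0.05,-0.05,0],[-0.05,-0.08,0.005],[-0.05,-0.08,0.01],[-0.05,-0.08,0.01]], "grip": [0.3,0.3,0.3,0.3]}}

```text
time_s: 33.92
tool_pos: [0.6638, -0.0464, 0.1079]
ee_rot: [-0.001, -0.002, 1.0, 0.0]
wrist_force: [0.2, 0.0, -0.1]
grip_width: 0.0341
```

Run:
```python
from h import *
s=st()
im=capture('scene');save(im,'sc29',(230,170,330,260),7)
```

```text
t 33.92 tcp [ 0.6638 -0.0464  0.1079] rotvec-cols x [[-1.0, -0.004, -0.001], [-0.004, 1.0, 0.001], [0.001, 0.001, -1.0]] F [ 0.2  0.  -0.1] w 0.0341
```

View pics/sc29.png

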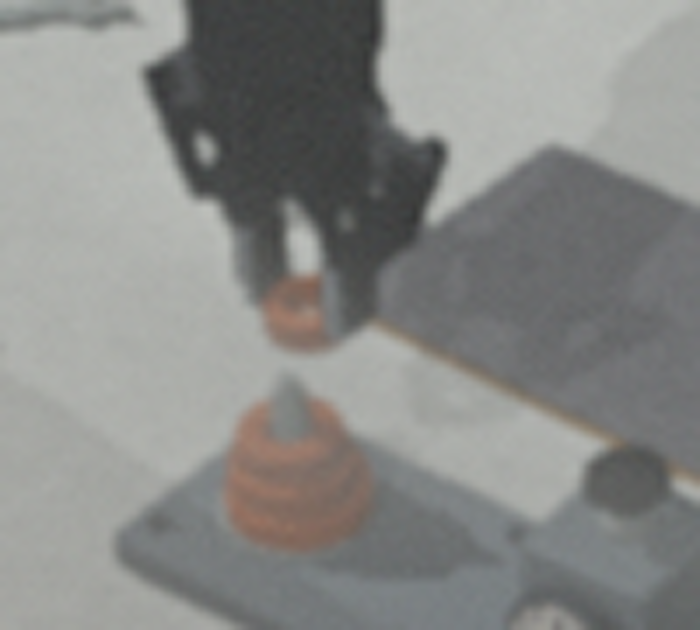

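Next, align to (0.668,-0.058).

Call:
{"name": "drive_tool", "arguments": {"twist": [[0,0,0],[0,0,0],[0,0,0]], "offset": [[-0.0045,-0.0115,0],[-0.0045,-0.0115,0],[-0.0045,-0.0115,0]], "grip": [0.3,0.3,0.3]}}

```text
time_s: 34.35
tool_pos: [0.6691, -0.058, 0.1084]
ee_rot: [0.0, -0.002, 1.0, 0.0]
wrist_force: [-0.1, 0.4, -1.8]
grip_width: 0.0341
```

Run:
```python
from h import *
s=st()
c=get_calibration('scene');f=lambda p:((proj(c,p)-[230,170])*7).round(0)
im=capture('scene');save(im,'sc30',(230,170,330,260),7)
im=capture('wrist');save(im,'w30',(200,160,440,330),3)
a=np.linspace(0,6.28,60);P=np.array([f((.665+.019*np.cos(t),-.0575+.019*np.sin(t),s['tool_pos'][2]+.024)) for t in a]);print(P.min(0),P.max(0))
```

```text
t 34.35 tcp [ 0.6691 -0.058   0.1084] rotvec-cols x [[-1.0, -0.004, 0.0], [-0.004, 1.0, 0.0], [-0.0, 0.0, -1.0]] F [-0.1  0.4 -1.8] w 0.0341
[233. 260.] [329. 317.]
```

View pics/sc30.png

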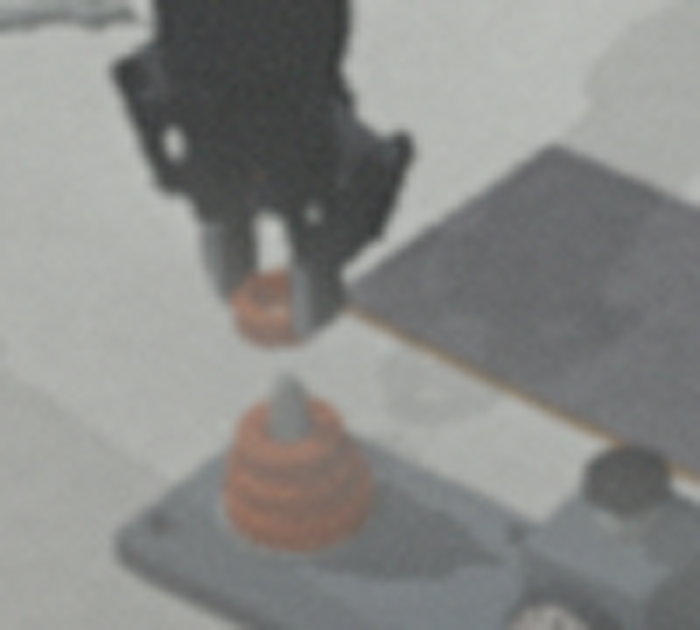

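View pics/w30.png

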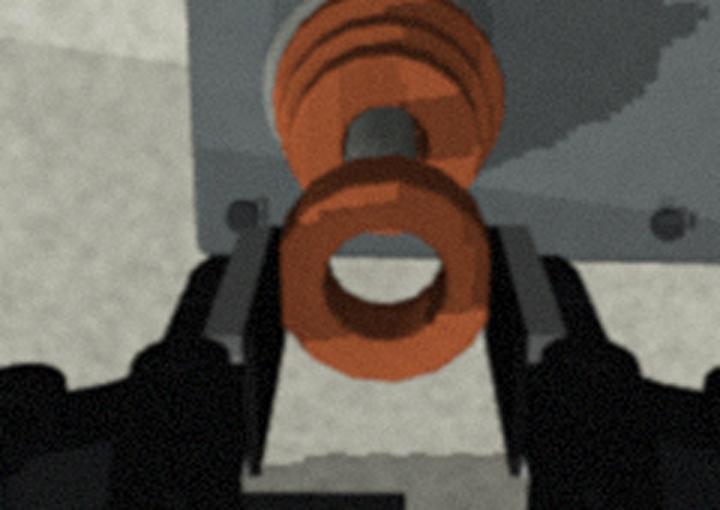

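Call:
{"name": "drive_tool", "arguments": {"twist": [[0,0,0],[0,0,0],[0,0,0],[0,0,0],[0,0,0],[0,0,0]], "offset": [[0.0005,0,0.01],[0.0005,0,0.018],[0.0005,0,0.025],[0.0005,0,0.03],[0.0005,0,0.035],[0.0005,0,0.037]], "grip": [0.3,0.3,0.3,0.3,0.3,0.3]}}

```text
time_s: 35.2
tool_pos: [0.6684, -0.0583, 0.0708]
ee_rot: [-0.0, -0.002, 1.0, 0.0]
wrist_force: [-0.6, -0.1, 0.2]
grip_width: 0.0341
```

Call:
{"name": "drive_tool", "arguments": {"twist": [[0,0,0],[0,0,0],[0,0,0],[0,0,0],[0,0,0]], "offset": [[0,0,0.005],[0,0,0.01],[0,0,0.012],[0,0,0.0135],[0,0,0.0135]], "grip": [0.3,0.3,0.3,0.3,0.3]}}

```text
time_s: 35.83
tool_pos: [0.6685, -0.0583, 0.0576]
ee_rot: [-0.0, -0.002, 1.0, -0.0]
wrist_force: [0.4, 0.0, -0.9]
grip_width: 0.0343
```

Run:
```python
from h import *
s=st()
im=capture('scene');save(im,'sc31',(230,170,330,260),7)
```

```text
t 35.83 tcp [ 0.6685 -0.0583  0.0576] rotvec-cols x [[-1.0, -0.004, -0.0], [-0.004, 1.0, -0.0], [0.0, -0.0, -1.0]] F [ 0.4  0.  -0.9] w 0.0343
```

View pics/sc31.png

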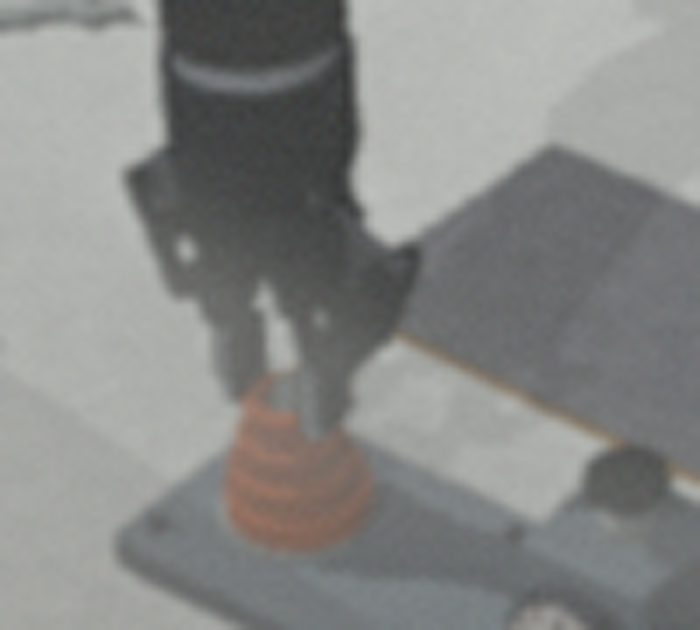

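Call:
{"name": "drive_tool", "arguments": {"twist": [[0,0,0],[0,0,0],[0,0,0]], "offset": [[0,0,0.0015],[0,0,0.002],[0,0,0.002]], "grip": [0.3,0.3,0.3]}}

```text
time_s: 36.25
tool_pos: [0.6686, -0.0583, 0.0559]
ee_rot: [0.0, -0.002, 1.0, -0.0]
wrist_force: [-0.9, -0.1, -0.1]
grip_width: 0.0341
```

Call:
{"name": "drive_tool", "arguments": {"twist": [[0,0,0],[0,0,0],[0,0,0],[0,0,0],[0,0,0],[0,0,0],[0,0,0],[0,0,0]], "offset": [[0,0,0],[0,0,0],[0,0,0],[0,0,-0.03],[0,0,-0.06],[0,0,-0.09],[0,0,-0.09],[0,0,-0.09]], "grip": [0.05,-0.1,-0.1,-0.1,-0.1,-0.1,-0.1,-0.1]}}

```text
time_s: 37.25
tool_pos: [0.6682, -0.0583, 0.1449]
ee_rot: [-0.0, -0.002, 1.0, 0.0]
wrist_force: [-0.1, 0.4, 0.1]
grip_width: 0.0471
```

Run:
```python
from h import *
s=st()
im=capture('scene');save(im,'sc32',(230,170,330,260),7)
im=capture('wrist');save(im,'w32')
```

```text
t 37.25 tcp [ 0.6682 -0.0583  0.1449] rotvec-cols x [[-1.0, -0.004, -0.001], [-0.004, 1.0, 0.0], [0.001, 0.0, -1.0]] F [-0.1  0.4  0.1] w 0.0471
```

View pics/sc32.png

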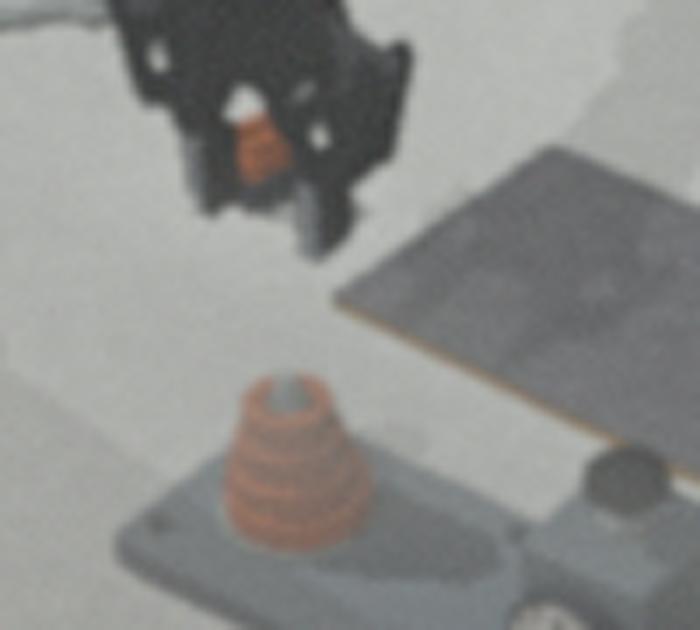

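View pics/w32.png

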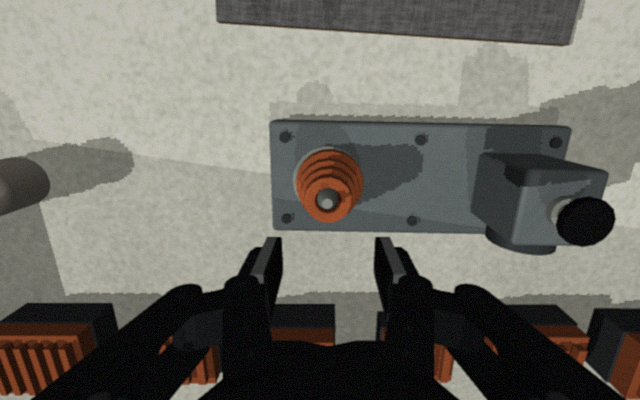

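All four are on the post. I check the stack height by projection: the top face should be at z = 0.080.

Run:
```python
from h import *
c=get_calibration('scene');f=lambda p:((proj(c,p)-[230,170])*7).round(0)
a=np.linspace(0,6.28,60)
for z in(.078,.08,.082,.085):
  P=np.array([f((.6645+.019*np.cos(t),-.0575+.019*np.sin(t),z)) for t in a]);print(z,P.min(0),P.max(0))
print('seat',)
P=np.array([f((.6645+.031*np.cos(t),-.0575+.031*np.sin(t),.024)) for t in a]);print(P.min(0),P.max(0))
im=cv2.imread('pics/sc32.png')[:,:,::-1].copy();m=copper(im);m[:300]=0;ys,xs=np.where(m>0);print('seen',xs.min(),xs.max(),ys.min(),ys.max())
im=cv2.imread('pics/sc26.png')[:,:,::-1].copy();m=copper(im);m[:300]=0;ys,xs=np.where(m>0);print('seen 3',xs.min(),xs.max(),ys.min(),ys.max())
```

```text
0.078 [243. 367.] [337. 425.]
0.08 [243. 364.] [337. 421.]
0.082 [242. 360.] [337. 417.]
0.085 [242. 354.] [336. 411.]
seat
[223. 452.] [373. 548.]Traceback (most recent call last):
  File "<stdin>", line 8, in <module>
    return umr_minimum(a, axis, None, out, keepdims, initial, where)
ValueError: zero-size array to reduction operation minimum which has no identity
```

The stack is home. Second stroke.

Call:
{"name": "drive_tool", "arguments": {"twist": [[0,0,0],[0,0,0],[0,0,0],[0,0,0],[0,0,0],[0,0,0],[0,0,0],[0,0,0]], "offset": [[0,0.06,0],[0,0.12,0],[0,0.169,0.01],[0,0.169,0.03],[0,0.169,0.038],[0,0.169,0.045],[0,0.169,0.051],[0,0.169,0.054]], "grip": [1,1,1,1,1,1,1,1]}}

```text
time_s: 38.35
tool_pos: [0.6671, 0.1106, 0.0925]
ee_rot: [-0.001, -0.002, 1.0, 0.001]
wrist_force: [-6.2, 2.3, 8.5]
grip_width: -0.0002
```

Call:
{"name": "drive_tool", "arguments": {"twist": [[0,0,0],[0,0,0],[0,0,0]], "offset": [[-0.001,0,0.002],[-0.001,0,0.0035],[-0.001,0,0.0035]], "grip": [1,1,1]}}

```text
time_s: 38.72
tool_pos: [0.6678, 0.1105, 0.09]
ee_rot: [-0.001, -0.002, 1.0, 0.001]
wrist_force: [-7.5, 1.7, 11.7]
grip_width: 0.0
```

Call:
{"name": "drive_tool", "arguments": {"twist": [[0,0,0],[0,0,0],[0,0,0]], "offset": [[0,0,0.0015],[0,0,0.0015],[0,0,0.0015]], "grip": [1,1,1]}}

```text
time_s: 39.1
tool_pos: [0.6679, 0.1105, 0.0899]
ee_rot: [-0.0, -0.001, 1.0, 0.001]
wrist_force: [-11.6, 0.8, 20.6]
grip_width: -0.0002
```

Call:
{"name": "drive_tool", "arguments": {"twist": [[0,0,0],[0,0,0],[0,0,0],[0,0,0],[0,0,0],[0,0,0],[0,0,0],[0,0,0]], "offset": [[0,0,0.0005],[0,0,0.0005],[0,0,0.0005],[0,0,0.0005],[0,0,0.0005],[0,0,0.0005],[0,0,0.0005],[0,0,0.0005]], "grip": [1,1,1,1,1,1,1,1]}}

```text
time_s: 40.1
tool_pos: [0.6679, 0.1105, 0.0898]
ee_rot: [-0.0, -0.002, 1.0, 0.001]
wrist_force: [-12.3, 1.2, 22.9]
grip_width: 0.0
```

Run:
```python
from h import *
s=st()
im=capture('scene');save(im,'sc33',(280,190,350,260),8)
```

```text
t 40.1 tcp [0.6679 0.1105 0.0898] rotvec-cols x [[-1.0, -0.003, -0.0], [-0.003, 1.0, 0.002], [0.0, 0.002, -1.0]] F [-12.3   1.2  22.9] w 0.0
```

Call:
{"name": "drive_tool", "arguments": {"twist": [[0,0,0],[0,0,0],[0,0,0],[0,0,0]], "offset": [[0,0,0],[0,0,0],[0,0,0],[0,0,0]], "grip": [1,1,1,1]}}

```text
time_s: 40.65
tool_pos: [0.6679, 0.1105, 0.0898]
ee_rot: [-0.0, -0.001, 1.0, 0.001]
wrist_force: [-12.8, 1.7, 23.2]
grip_width: -0.0002
```

View pics/sc33.png

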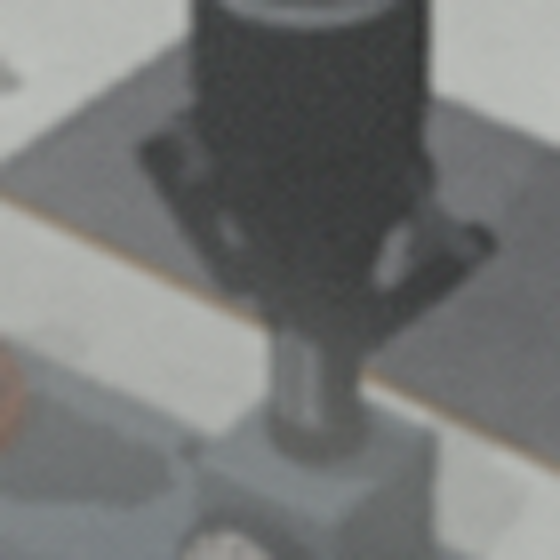

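Held at the stop with 23 N. I release it and go back to the stack for collar38.

Call:
{"name": "drive_tool", "arguments": {"twist": [[0,0,0],[0,0,0],[0,0,0],[0,0,0],[0,0,0],[0,0,0],[0,0,0],[0,0,0]], "offset": [[0,0,-0.04],[0,0,-0.06],[0,-0.06,-0.06],[0,-0.12,-0.06],[0,-0.1685,-0.06],[0,-0.1685,-0.06],[0,-0.1685,-0.06],[0,-0.1685,-0.06]], "grip": [1,1,1,0,-0.1,-0.1,-0.1,-0.1]}}

```text
time_s: 41.65
tool_pos: [0.6696, -0.0569, 0.1462]
ee_rot: [0.0, -0.002, 1.0, 0.0]
wrist_force: [0.8, 0.2, 0.4]
grip_width: 0.047
```

Run:
```python
from h import *
s=st()
im=capture('wrist');save(im,'w34')
im=capture('scene');save(im,'sc34',(230,170,330,260),7)
```

```text
t 41.65 tcp [ 0.6696 -0.0569  0.1462] rotvec-cols x [[-1.0, -0.005, 0.0], [-0.005, 1.0, 0.0], [-0.0, 0.0, -1.0]] F [0.8 0.2 0.4] w 0.047
```

View pics/w34.png

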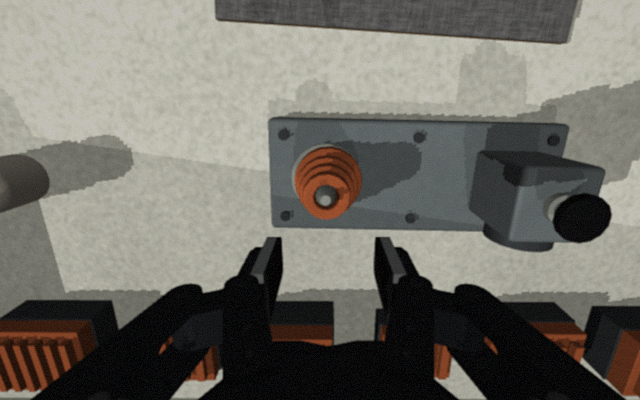

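View pics/sc34.png

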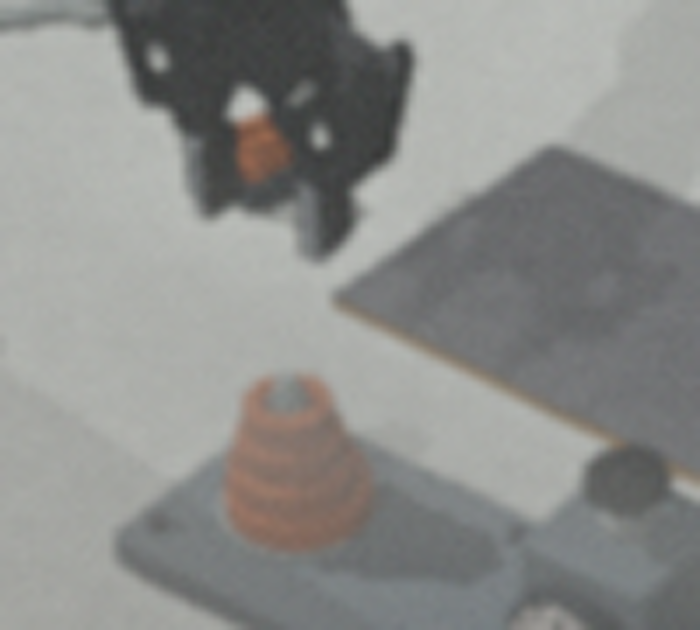

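Call:
{"name": "drive_tool", "arguments": {"twist": [[0,0,0],[0,0,0],[0,0,0],[0,0,0],[0,0,0],[0,0,0],[0,0,0],[0,0,0]], "offset": [[0.0015,-0.001,0.03],[0.0015,-0.001,0.06],[0.0015,-0.001,0.08],[0.0015,-0.001,0.09],[0.0015,-0.001,0.09],[0.0015,-0.001,0.09],[0.0015,-0.001,0.09],[0.0015,-0.001,0.09]], "grip": [-0.1,-0.1,-0.1,-0.1,-0.1,0.3,0.3,0.3]}}

```text
time_s: 42.75
tool_pos: [0.669, -0.0588, 0.0574]
ee_rot: [0.001, -0.002, 1.0, 0.0]
wrist_force: [-0.1, 0.6, 4.8]
grip_width: 0.0339
```

Call:
{"name": "drive_tool", "arguments": {"twist": [[0,0,0],[0,0,0],[0,0,0],[0,0,0],[0,0,0],[0,0,0],[0,0,0],[0,0,0]], "offset": [[0,0,-0.015],[0,0,-0.03],[0,0,-0.045],[0,0,-0.055],[0.06,-0.017,-0.055],[0.12,-0.034,-0.055],[0.175,-0.05,-0.03],[0.217,-0.0615,-0.01]], "grip": [0.3,0.3,0.3,0.3,0.3,0.3,0.3,0.3]}}

```text
time_s: 43.75
tool_pos: [0.4489, -0.1215, 0.066]
ee_rot: [-0.0, -0.002, 1.0, -0.0]
wrist_force: [0.4, -0.7, -0.9]
grip_width: 0.0337
```

Run:
```python
from h import *
s=st()
im=capture('wrist');save(im,'w35')
im=capture('scene');save(im,'sc35',(230,140,400,260),4)
```

```text
t 43.75 tcp [ 0.4489 -0.1215  0.066 ] rotvec-cols x [[-1.0, -0.004, -0.0], [-0.004, 1.0, -0.0], [0.0, -0.0, -1.0]] F [ 0.4 -0.7 -0.9] w 0.0337
```

View pics/w35.png

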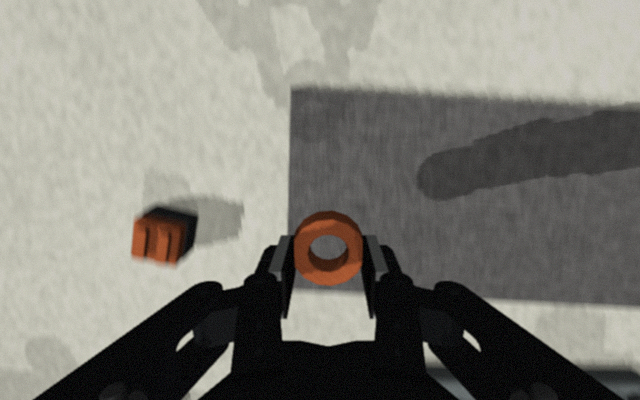

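View pics/sc35.png

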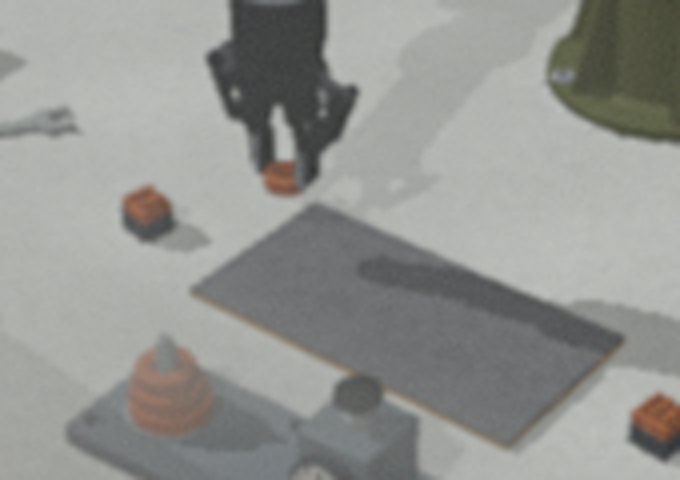

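Run:
```python
from h import *
c=get_calibration('wrist')
for p in[(291,87),(289,200),(286,289),(600,102),(600,303)]:print(p,plane(c,p,.008).round(4))
```

```text
(291, 87) [ 0.3587 -0.1446  0.008 ]
(289, 200) [ 0.4382 -0.1487  0.008 ]
(286, 289) [ 0.5145 -0.1538  0.008 ]
(600, 102) [0.368  0.0651 0.008 ]
(600, 303) [0.5279 0.1064 0.008 ]
```

Call:
{"name": "drive_tool", "arguments": {"twist": [[0,0,0],[0,0,0],[0,0,0],[0,0,0],[0,0,0],[0,0,0]], "offset": [[0,0.006,0.03],[0,0.006,0.05],[0,0.006,0.06],[0,0.006,0.065],[0,0.006,0.068],[0,0.006,0.068]], "grip": [0.3,0.3,0.3,0.3,0.3,0.3]}}

```text
time_s: 44.6
tool_pos: [0.4519, -0.1153, -0.0007]
ee_rot: [0.0, -0.002, 1.0, -0.0]
wrist_force: [-3.1, 1.1, 6.7]
grip_width: 0.0338
```

Run:
```python
from h import *
s=st()
im=capture('wrist');save(im,'w36')
im=capture('scene');save(im,'sc36',(270,150,340,220),8)
```

```text
t 44.6 tcp [ 0.4519 -0.1153 -0.0007] rotvec-cols x [[-1.0, -0.004, 0.001], [-0.004, 1.0, -0.0], [-0.001, -0.0, -1.0]] F [-3.1  1.1  6.7] w 0.0338
```

View pics/sc36.png

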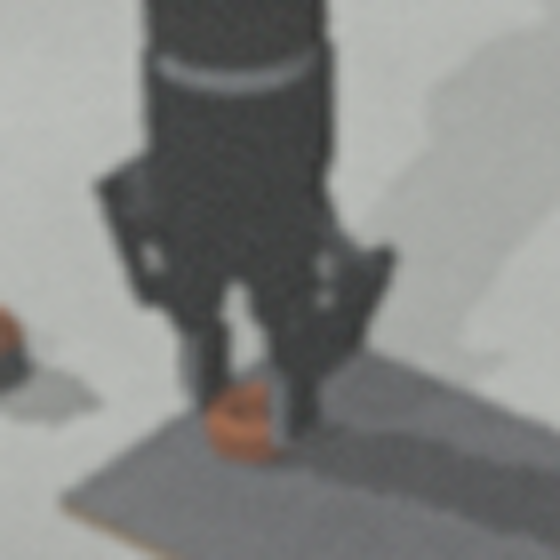

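View pics/w36.png

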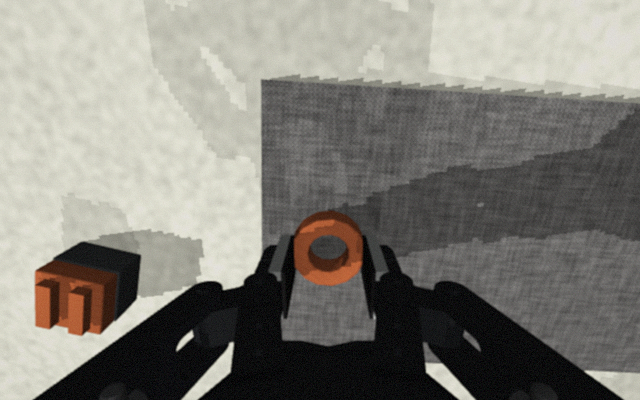

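Collar38 is resting on the board. I release it and go back for collar46.

Call:
{"name": "drive_tool", "arguments": {"twist": [[0,0,0],[0,0,0],[0,0,0],[0,0,0],[0,0,0],[0,0,0],[0,0,0],[0,0,0]], "offset": [[0,0,-0.001],[0,0,-0.001],[0,0,-0.001],[0,0,-0.03],[0,0,-0.09],[0,0,-0.145],[-0.05,0.015,-0.145],[-0.108,0.029,-0.145]], "grip": [0.05,-0.05,-0.05,-0.05,-0.05,-0.3,-0.3,-0.3]}}

```text
time_s: 45.7
tool_pos: [0.5609, -0.0857, 0.1449]
ee_rot: [0.001, -0.002, 1.0, -0.0]
wrist_force: [0.2, -1.6, 0.6]
grip_width: 0.0555
```

Call:
{"name": "drive_tool", "arguments": {"twist": [[0,0,0],[0,0,0],[0,0,0],[0,0,0]], "offset": [[-0.06,0.0165,0],[-0.108,0.0285,0],[-0.108,0.0285,0],[-0.108,0.0285,0]], "grip": [-0.3,-0.3,-0.3,-0.3]}}

```text
time_s: 46.2
tool_pos: [0.6661, -0.0568, 0.1424]
ee_rot: [-0.001, -0.002, 1.0, -0.0]
wrist_force: [-1.2, 0.1, 0.1]
grip_width: 0.0555
```

Run:
```python
from h import *
s=st()
im=capture('scene');save(im,'sc37',(230,140,400,260),4)
im=capture('wrist');save(im,'w37')
```

```text
t 46.2 tcp [ 0.6661 -0.0568  0.1424] rotvec-cols x [[-1.0, -0.004, -0.002], [-0.004, 1.0, -0.0], [0.002, -0.0, -1.0]] F [-1.2  0.1  0.1] w 0.0555
```

View pics/sc37.png

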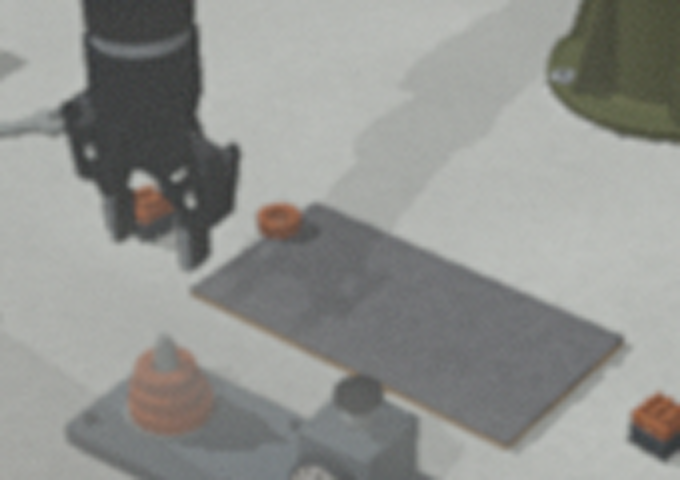

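View pics/w37.png

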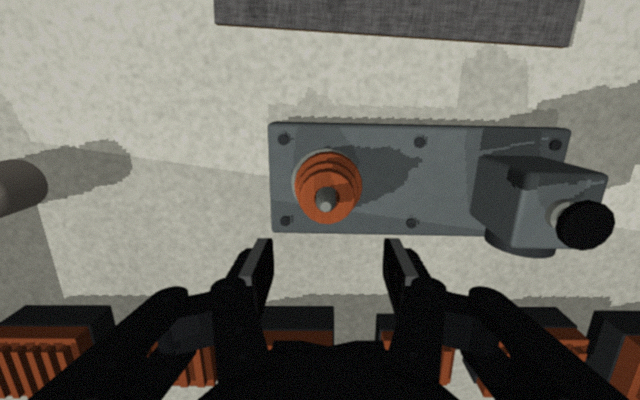

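Run:
```python
from h import *
im=capture('top');save(im,'top37',(240,120,430,270),4)
for r in rings('top',im,.015):
  if abs(r[1][1])<.3:print(r)
im=capture('scene');c=get_calibration('scene')
save(im,'sc38',(280,180,330,220),14)
for r in rings('scene',im,.015):
  if abs(r[1][1])<.3:print(r)
```

```text
(array([230., 223.]), (0.4769, 0.2428), 0.0324, 0.0285, 0)
(array([398., 216.]), (0.4764, -0.2419), 0.0306, 0.0294, 0)
(array([292.,  93.]), (0.8715, 0.0492), 0.0616, 0.0622, 0)
(array([255.,  94.]), (0.8752, 0.1642), 0.0956, 0.083, 0)
(array([384.,  89.]), (0.8712, -0.2279), 0.0707, 0.0644, 0)
(array([395., 244.]), (0.4634, 0.2348), 0.0335, 0.0347, 0)
```

View pics/top37.png

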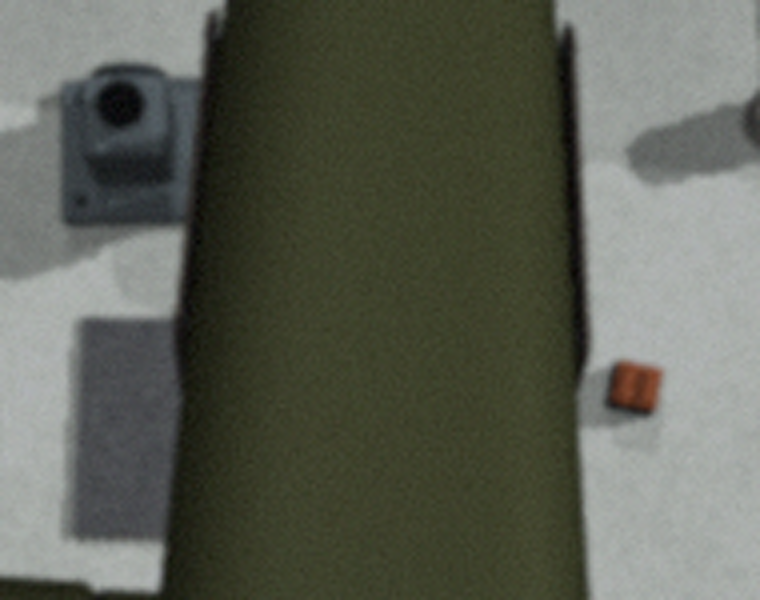

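View pics/sc38.png

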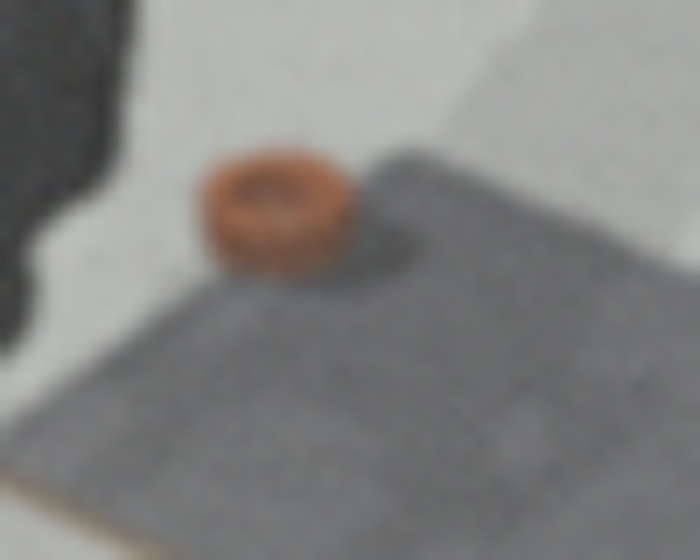

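Run:
```python
from h import *
c=get_calibration('scene')
g=lambda x,y:(280+x/14,180+y/14)
print('ring top',plane(c,g(278,195),.022).round(4),'sides',plane(c,g(203,200),.022).round(4),plane(c,g(353,205),.022).round(4))
print('edge',[plane(c,g(*p),.008).round(4).tolist() for p in[(10,435),(200,295),(410,152)]])
print('ring if flat on bench',plane(c,g(278,195),.014).round(4))
# sc36 ring
print('placed', plane(c,(270+240/8,150+400/8),.022).round(4))
```

```text
ring top [ 0.4217 -0.142   0.022 ] sides [ 0.4335 -0.1554  0.022 ] [ 0.4151 -0.1248  0.022 ]
edge [[0.5186, -0.1463, 0.008], [0.4495, -0.1446, 0.008], [0.3724, -0.1396, 0.008]]
ring if flat on bench [ 0.4124 -0.1494  0.014 ]
placed [ 0.4497 -0.1203  0.022 ]
```

Collar38 was knocked after I released it. The scene view puts its centre at (0.422,-0.142), right on the board's end edge. I mend this first by picking it up again and placing it further in.

Call:
{"name": "drive_tool", "arguments": {"twist": [[0,0,0],[0,0,0],[0,0,0],[0,0,0],[0,0,0],[0,0,0],[0,0,0],[0,0,0]], "offset": [[0.06,-0.02,0],[0.12,-0.04,0],[0.18,-0.06,0.02],[0.244,-0.085,0.05],[0.244,-0.085,0.07],[0.244,-0.085,0.07],[0.244,-0.085,0.07],[0.244,-0.085,0.07]], "grip": [-0.3,-0.3,-0.3,-0.3,-0.3,-0.3,-0.3,-0.3]}}

```text
time_s: 47.4
tool_pos: [0.4254, -0.1429, 0.0745]
ee_rot: [0.001, -0.002, 1.0, -0.0]
wrist_force: [-0.2, 0.4, 0.4]
grip_width: 0.0556
```

Run:
```python
from h import *
s=st()
im=capture('wrist');save(im,'w39')
for r in rings('wrist',im,.015):print(r)
c=get_calibration('wrist')
```

```text
t 47.4 tcp [ 0.4254 -0.1429  0.0745] rotvec-cols x [[-1.0, -0.005, 0.003], [-0.005, 1.0, -0.001], [-0.003, -0.001, -1.0]] F [-0.2  0.4  0.4] w 0.0556
(array([197., 266.]), (0.4792, -0.2481), 0.0364, 0.0402, 16.0)
(array([322., 194.]), (0.4174, -0.1466), 0.0396, 0.0379, 474.0)
```

View pics/w39.png

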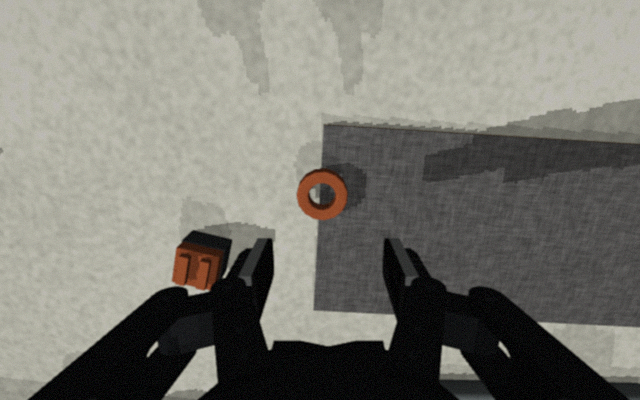

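The ring straddles the board's end edge at (322,194) and is still flat. Regrasp it.

Call:
{"name": "drive_tool", "arguments": {"twist": [[0,0,0],[0,0,0],[0,0,0],[0,0,0],[0,0,0],[0,0,0],[0,0,0],[0,0,0]], "offset": [[0.007,-0.0035,0.03],[0.007,-0.0035,0.055],[0.007,-0.0035,0.07],[0.007,-0.0035,0.0755],[0.007,-0.0035,0.0755],[0.007,-0.0035,0.0755],[0.007,-0.0035,0.0755],[0.007,-0.0035,0.0755]], "grip": [-0.3,-0.3,-0.3,-0.3,-0.2,0.3,0.3,0.3]}}

```text
time_s: 48.45
tool_pos: [0.4173, -0.1465, -0.0012]
ee_rot: [0.001, -0.002, 1.0, -0.0]
wrist_force: [-0.2, 0.4, 5.5]
grip_width: 0.034
```

Run:
```python
from h import *
s=st()
im=capture('wrist');save(im,'w40',(200,160,440,330),3)
im=capture('scene');save(im,'sc40',(270,150,340,220),8)
```

```text
t 48.45 tcp [ 0.4173 -0.1465 -0.0012] rotvec-cols x [[-1.0, -0.004, 0.002], [-0.004, 1.0, -0.0], [-0.002, -0.0, -1.0]] F [-0.2  0.4  5.5] w 0.034
```

View pics/w40.png

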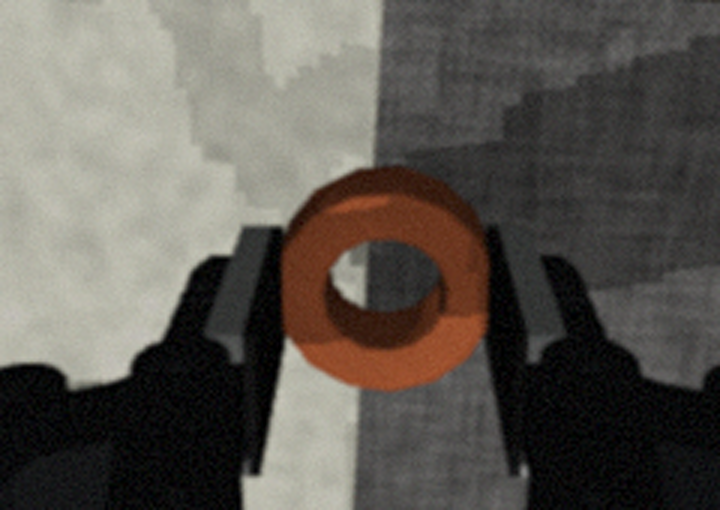

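View pics/sc40.png

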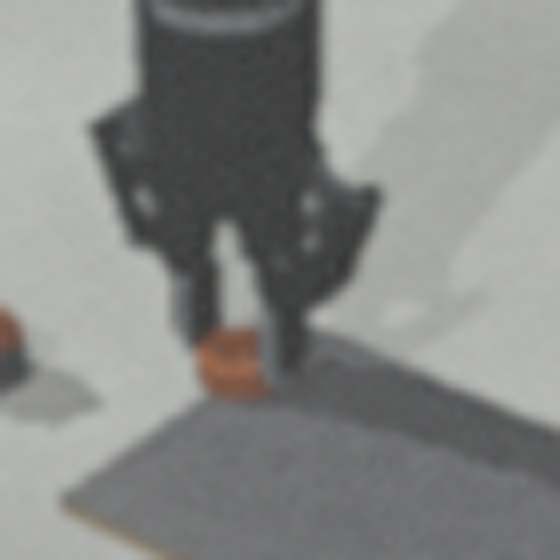

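Call:
{"name": "drive_tool", "arguments": {"twist": [[0,0,0],[0,0,0],[0,0,0],[0,0,0],[0,0,0],[0,0,0],[0,0,0],[0,0,0]], "offset": [[0,0,-0.02],[-0.015,0.018,-0.025],[-0.032,0.037,-0.02],[-0.032,0.037,-0.012],[-0.032,0.037,-0.004],[-0.032,0.037,0],[-0.032,0.037,0],[-0.032,0.037,0]], "grip": [0.3,0.3,0.3,0.3,0.3,0.3,0.3,0.3]}}

```text
time_s: 49.55
tool_pos: [0.4471, -0.1094, -0.0013]
ee_rot: [-0.001, -0.002, 1.0, 0.0]
wrist_force: [-7.0, 2.7, 19.6]
grip_width: 0.0342
```

Call:
{"name": "drive_tool", "arguments": {"twist": [[0,0,0],[0,0,0],[0,0,0],[0,0,0],[0,0,0],[0,0,0]], "offset": [[0,0,-0.0005],[0,0,-0.0005],[0,0,-0.0005],[0,0,-0.02],[0,0,-0.06],[0,0,-0.08]], "grip": [0.1,0,0,-0.05,-0.05,-0.2]}}

```text
time_s: 50.3
tool_pos: [0.449, -0.1094, 0.0792]
ee_rot: [0.001, -0.002, 1.0, -0.0]
wrist_force: [-0.1, -0.3, -0.9]
grip_width: 0.0511
```

Run:
```python
from h import *
s=st()
im=capture('wrist');save(im,'w41')
for r in rings('wrist',im,.015):print(r)
```

```text
t 50.3 tcp [ 0.449  -0.1094  0.0792] rotvec-cols x [[-1.0, -0.004, 0.002], [-0.004, 1.0, -0.0], [-0.002, -0.0, -1.0]] F [-0.1 -0.3 -0.9] w 0.0511
(array([151., 235.]), (0.4809, -0.2521), 0.0386, 0.0393, 26.0)
(array([328., 201.]), (0.4504, -0.1085), 0.0382, 0.0413, 413.5)
```

View pics/w41.png

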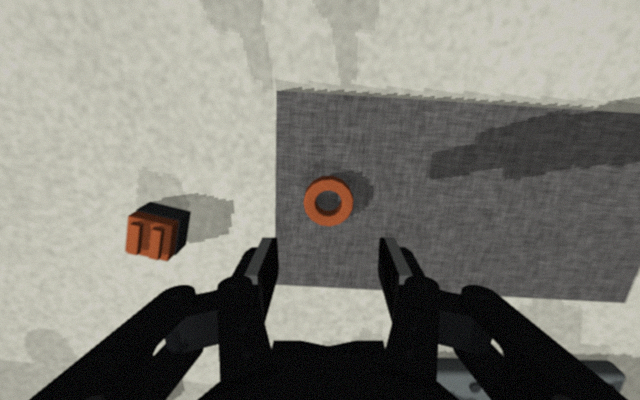

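Collar38 is now at (328,201), well inside the board. Back for collar46.

Call:
{"name": "drive_tool", "arguments": {"twist": [[0,0,0],[0,0,0],[0,0,0],[0,0,0],[0,0,0],[0,0,0],[0,0,0],[0,0,0]], "offset": [[-0.03,0.007,-0.04],[-0.08,0.02,-0.065],[-0.14,0.034,-0.065],[-0.2,0.048,-0.065],[-0.219,0.0515,-0.065],[-0.219,0.0515,-0.065],[-0.219,0.0515,-0.065],[-0.219,0.0515,-0.065]], "grip": [-0.3,-0.3,-0.3,-0.3,-0.3,-0.3,-0.3,-0.3]}}

```text
time_s: 51.35
tool_pos: [0.6659, -0.0572, 0.1428]
ee_rot: [-0.0, -0.002, 1.0, -0.0]
wrist_force: [-0.0, -0.6, 0.6]
grip_width: 0.0553
```

Run:
```python
from h import *
s=st()
im=capture('scene');save(im,'sc42',(230,140,400,260),4)
```

```text
t 51.35 tcp [ 0.6659 -0.0572  0.1428] rotvec-cols x [[-1.0, -0.003, -0.0], [-0.003, 1.0, -0.0], [0.0, -0.0, -1.0]] F [-0.  -0.6  0.6] w 0.0553
```

View pics/sc42.png

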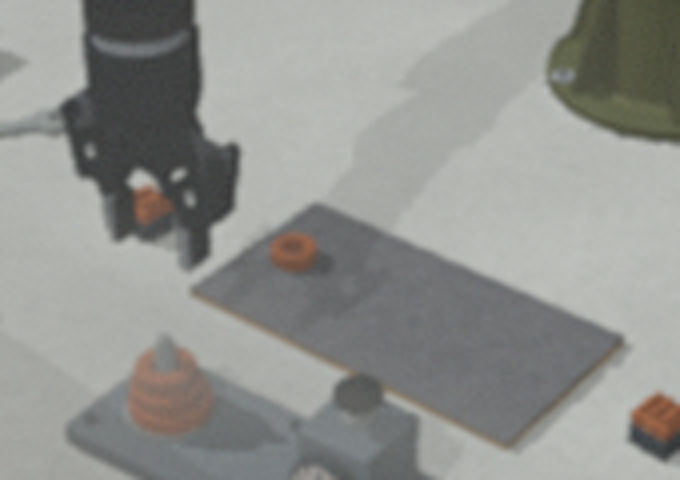

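Call:
{"name": "drive_tool", "arguments": {"twist": [[0,0,0],[0,0,0],[0,0,0],[0,0,0],[0,0,0],[0,0,0],[0,0,0],[0,0,0]], "offset": [[-0.001,-0.0005,0.04],[-0.001,-0.0005,0.08],[-0.001,-0.0005,0.097],[-0.001,-0.0005,0.103],[-0.001,-0.0005,0.103],[-0.001,-0.0005,0.103],[-0.001,-0.0005,0.103],[-0.001,-0.0005,0.103]], "grip": [-0.3,-0.3,-0.3,-0.3,-0.2,0.1,0.1,0.1]}}

```text
time_s: 52.4
tool_pos: [0.6691, -0.0576, 0.0417]
ee_rot: [0.001, -0.002, 1.0, -0.0]
wrist_force: [-1.5, -1.0, 6.3]
grip_width: 0.0425
```

Call:
{"name": "drive_tool", "arguments": {"twist": [[0,0,0],[0,0,0],[0,0,0],[0,0,0],[0,0,0],[0,0,0],[0,0,0],[0,0,0]], "offset": [[0,0,-0.02],[0,0,-0.04],[0,0,-0.06],[0,0,-0.065],[0.06,0.007,-0.065],[0.12,0.014,-0.065],[0.175,0.02,-0.03],[0.204,0.023,0]], "grip": [0.1,0.1,0.1,0.1,0.1,0.1,0.1,0.1]}}

```text
time_s: 53.4
tool_pos: [0.4609, -0.0348, 0.0387]
ee_rot: [-0.0, -0.002, 1.0, 0.0]
wrist_force: [1.0, -0.5, -2.2]
grip_width: 0.0423
```

Run:
```python
from h import *
s=st()
im=capture('wrist');save(im,'w43')
im=capture('scene');save(im,'sc43',(230,140,400,260),4)
```

```text
t 53.4 tcp [ 0.4609 -0.0348  0.0387] rotvec-cols x [[-1.0, -0.004, -0.001], [-0.004, 1.0, 0.0], [0.001, 0.0, -1.0]] F [ 1.  -0.5 -2.2] w 0.0423
```

View pics/w43.png

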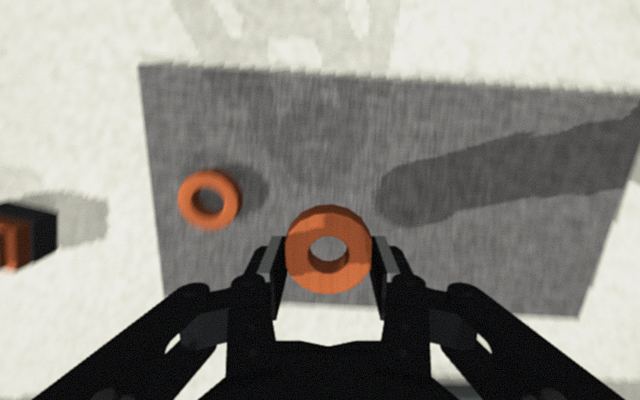

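View pics/sc43.png

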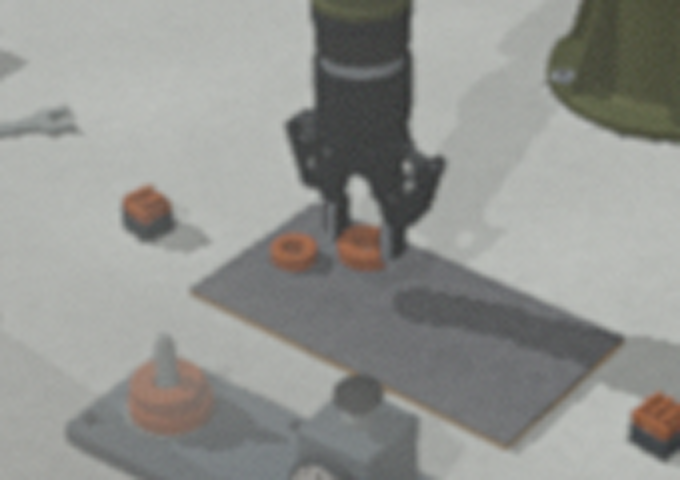

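Call:
{"name": "drive_tool", "arguments": {"twist": [[0,0,0],[0,0,0],[0,0,0],[0,0,0],[0,0,0],[0,0,0]], "offset": [[0,0,0.015],[0,0,0.027],[0,0,0.035],[0,0,0.039],[0,0,0.041],[0,0,0.041]], "grip": [0.1,0.1,0.1,0.1,0.1,0.1]}}

```text
time_s: 54.25
tool_pos: [0.4641, -0.0351, -0.0013]
ee_rot: [0.0, -0.002, 1.0, -0.0]
wrist_force: [0.4, 0.0, -1.5]
grip_width: 0.0424
```

Call:
{"name": "drive_tool", "arguments": {"twist": [[0,0,0],[0,0,0],[0,0,0]], "offset": [[0,0,0.0015],[0,0,0.0025],[0,0,0.0025]], "grip": [0.1,0.1,0.1]}}

```text
time_s: 54.62
tool_pos: [0.4644, -0.0351, -0.0024]
ee_rot: [0.001, -0.002, 1.0, -0.0]
wrist_force: [-4.4, 0.4, 14.2]
grip_width: 0.0424
```

Call:
{"name": "drive_tool", "arguments": {"twist": [[0,0,0],[0,0,0],[0,0,0],[0,0,0],[0,0,0],[0,0,0],[0,0,0],[0,0,0]], "offset": [[0,0,-0.001],[0,0,-0.001],[0,0,-0.001],[0,0,-0.03],[0,0,-0.09],[0,0,-0.148],[-0.05,-0.006,-0.148],[-0.1,-0.011,-0.148]], "grip": [-0.1,-0.18,-0.18,-0.18,-0.18,-0.5,-0.5,-0.5]}}

```text
time_s: 55.62
tool_pos: [0.566, -0.0459, 0.1459]
ee_rot: [0.002, -0.002, 1.0, -0.0]
wrist_force: [0.1, -0.9, -0.6]
grip_width: 0.0639
```

Call:
{"name": "drive_tool", "arguments": {"twist": [[0,0,0],[0,0,0],[0,0,0],[0,0,0]], "offset": [[-0.06,-0.006,0],[-0.104,-0.0115,0],[-0.104,-0.0115,0],[-0.104,-0.0115,0]], "grip": [-0.5,-0.5,-0.5,-0.5]}}

```text
time_s: 56.12
tool_pos: [0.6669, -0.0567, 0.1433]
ee_rot: [-0.001, -0.002, 1.0, 0.0]
wrist_force: [-0.3, -0.1, -0.2]
grip_width: 0.0642
```

Run:
```python
from h import *
s=st()
im=capture('scene');save(im,'sc44',(230,140,400,260),4)
```

```text
t 56.12 tcp [ 0.6669 -0.0567  0.1433] rotvec-cols x [[-1.0, -0.004, -0.002], [-0.004, 1.0, 0.0], [0.002, 0.0, -1.0]] F [-0.3 -0.1 -0.2] w 0.0642
```

View pics/sc44.png

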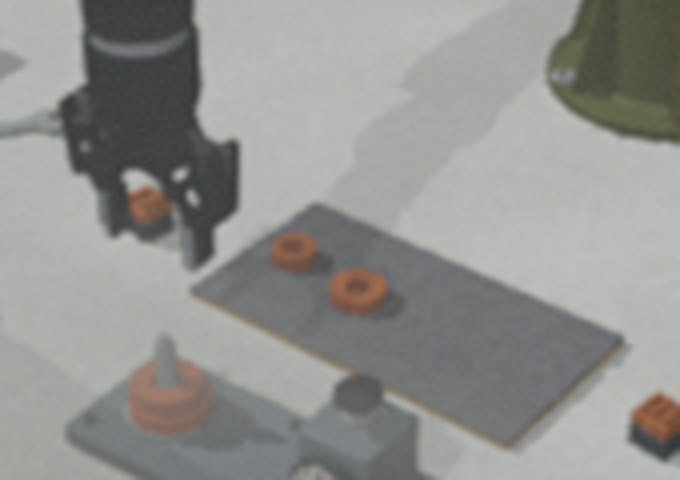

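Call:
{"name": "drive_tool", "arguments": {"twist": [[0,0,0],[0,0,0],[0,0,0],[0,0,0],[0,0,0],[0,0,0],[0,0,0],[0,0,0]], "offset": [[0,-0.001,0.045],[0,-0.001,0.085],[0,-0.001,0.11],[0,-0.001,0.121],[0,-0.001,0.121],[0,-0.001,0.121],[0,-0.001,0.121],[0,-0.001,0.121]], "grip": [-0.5,-0.5,-0.5,-0.5,-0.5,-0.1,-0.1,-0.1]}}

```text
time_s: 57.18
tool_pos: [0.6686, -0.0578, 0.0254]
ee_rot: [0.001, -0.002, 1.0, -0.0]
wrist_force: [-3.8, 0.8, 5.4]
grip_width: 0.0509
```

Call:
{"name": "drive_tool", "arguments": {"twist": [[0,0,0],[0,0,0],[0,0,0],[0,0,0],[0,0,0],[0,0,0],[0,0,0],[0,0,0]], "offset": [[0,0,-0.02],[0,0,-0.04],[0,0,-0.06],[0,0,-0.07],[0.06,0.01,-0.07],[0.12,0.03,-0.07],[0.175,0.06,-0.05],[0.225,0.09,-0.03]], "grip": [-0.1,-0.1,-0.1,-0.1,-0.1,-0.1,-0.1,-0.1]}}

```text
time_s: 58.18
tool_pos: [0.4439, 0.0304, 0.0542]
ee_rot: [0.001, -0.002, 1.0, 0.0]
wrist_force: [0.5, 1.1, -2.7]
grip_width: 0.0509
```

Call:
{"name": "drive_tool", "arguments": {"twist": [[0,0,0],[0,0,0],[0,0,0]], "offset": [[0.018,0.008,0.01],[0.018,0.008,0.02],[0.018,0.008,0.02]], "grip": [-0.1,-0.1,-0.1]}}

```text
time_s: 58.55
tool_pos: [0.4281, 0.0376, 0.0341]
ee_rot: [0.0, -0.002, 1.0, -0.0]
wrist_force: [-0.5, 0.6, -2.2]
grip_width: 0.0509
```

Run:
```python
from h import *
s=st()
im=capture('wrist');save(im,'w45')
im=capture('scene');save(im,'sc45',(230,140,400,260),4)
```

```text
t 58.55 tcp [0.4281 0.0376 0.0341] rotvec-cols x [[-1.0, -0.004, 0.001], [-0.004, 1.0, -0.0], [-0.001, -0.0, -1.0]] F [-0.5  0.6 -2.2] w 0.0509
```

View pics/w45.png

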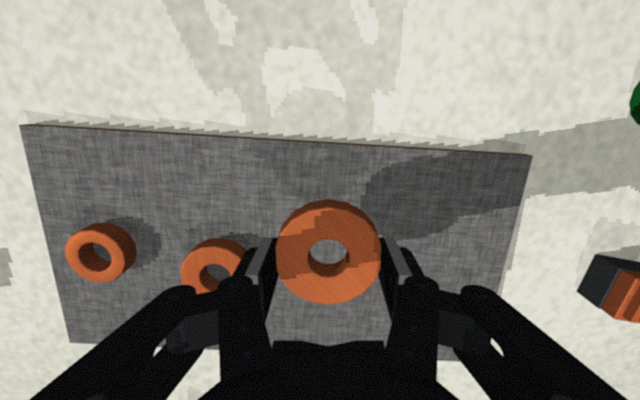

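View pics/sc45.png

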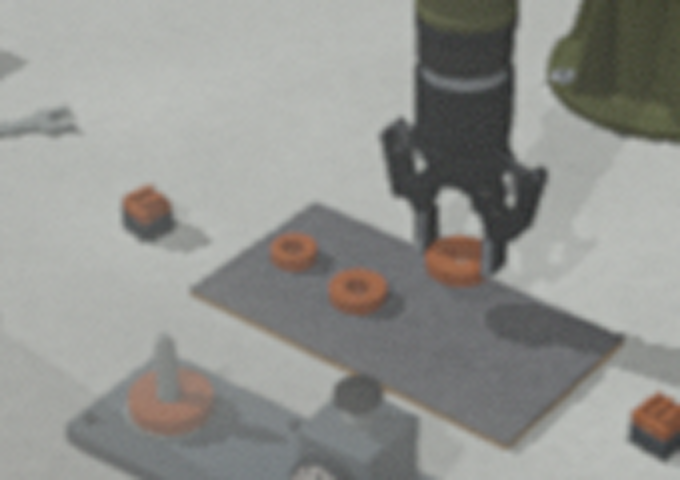

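Call:
{"name": "drive_tool", "arguments": {"twist": [[0,0,0],[0,0,0],[0,0,0],[0,0,0],[0,0,0],[0,0,0]], "offset": [[0,0,0.015],[0,0,0.027],[0,0,0.034],[0,0,0.037],[0,0,0.039],[0,0,0.039]], "grip": [-0.1,-0.1,-0.1,-0.1,-0.1,-0.1]}}

```text
time_s: 59.4
tool_pos: [0.4273, 0.0377, -0.0045]
ee_rot: [0.0, -0.002, 1.0, -0.0]
wrist_force: [-0.7, -0.3, 0.3]
grip_width: 0.0509
```

Call:
{"name": "drive_tool", "arguments": {"twist": [[0,0,0],[0,0,0],[0,0,0],[0,0,0],[0,0,0],[0,0,0],[0,0,0],[0,0,0]], "offset": [[0,0,0.0005],[0,0,0.0005],[0,0,0],[0,0,-0.03],[0,0,-0.09],[0,0,-0.15],[-0.05,-0.02,-0.15],[-0.1,-0.04,-0.15]], "grip": [-0.25,-0.38,-0.38,-0.38,-0.38,-0.7,-0.7,-0.7]}}

```text
time_s: 60.4
tool_pos: [0.5297, -0.0021, 0.1474]
ee_rot: [0.002, -0.002, 1.0, 0.0]
wrist_force: [0.3, 0.1, 0.4]
grip_width: 0.0727
```

Call:
{"name": "drive_tool", "arguments": {"twist": [[0,0,0],[0,0,0],[0,0,0],[0,0,0],[0,0,0]], "offset": [[-0.06,-0.023,0],[-0.12,-0.046,0],[-0.1415,-0.0555,0],[-0.1415,-0.0555,0],[-0.1415,-0.0555,0]], "grip": [-0.7,-0.7,-0.7,-0.7,-0.7]}}

```text
time_s: 61.02
tool_pos: [0.668, -0.0565, 0.1448]
ee_rot: [-0.001, -0.002, 1.0, 0.0]
wrist_force: [0.3, 0.4, 0.4]
grip_width: 0.0727
```

Run:
```python
from h import *
s=st()
im=capture('scene');save(im,'sc46',(230,140,400,260),4)
```

```text
t 61.02 tcp [ 0.668  -0.0565  0.1448] rotvec-cols x [[-1.0, -0.004, -0.001], [-0.004, 1.0, 0.0], [0.001, 0.0, -1.0]] F [0.3 0.4 0.4] w 0.0727
```

View pics/sc46.png

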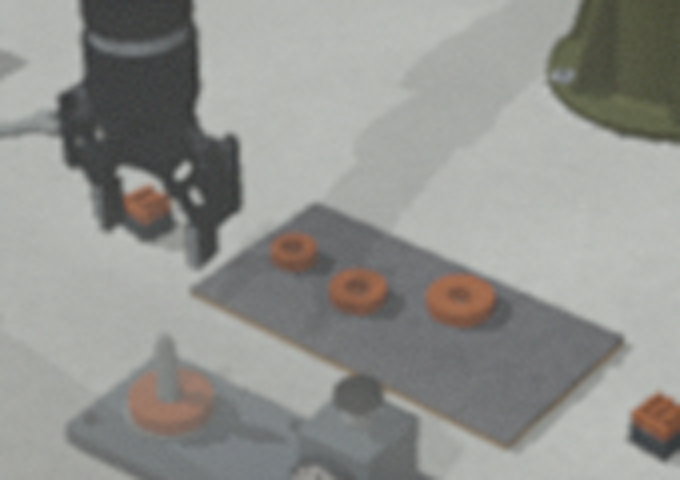

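Call:
{"name": "drive_tool", "arguments": {"twist": [[0,0,0],[0,0,0],[0,0,0],[0,0,0],[0,0,0],[0,0,0],[0,0,0],[0,0,0]], "offset": [[-0.0005,-0.0005,0.05],[-0.0005,-0.0005,0.1],[-0.0005,-0.0005,0.128],[-0.0005,-0.0005,0.14],[-0.0005,-0.0005,0.14],[-0.0005,-0.0005,0.14],[-0.0005,-0.0005,0.14],[-0.0005,-0.0005,0.14]], "grip": [-0.7,-0.7,-0.7,-0.7,-0.7,-0.3,-0.3,-0.3]}}

```text
time_s: 62.08
tool_pos: [0.6706, -0.057, 0.0078]
ee_rot: [0.001, -0.002, 1.0, 0.0]
wrist_force: [-3.6, 0.7, 5.7]
grip_width: 0.0598
```

Call:
{"name": "drive_tool", "arguments": {"twist": [[0,0,0],[0,0,0],[0,0,0],[0,0,0],[0,0,0],[0,0,0],[0,0,0],[0,0,0]], "offset": [[0,0,-0.02],[0,0,-0.045],[0,0,-0.07],[0,0,-0.088],[0.06,0,-0.09],[0.12,0.01,-0.09],[0.16,0.05,-0.09],[0.19,0.1,-0.08]], "grip": [-0.3,-0.3,-0.3,-0.3,-0.3,-0.3,-0.3,-0.3]}}

```text
time_s: 63.08
tool_pos: [0.4783, 0.0423, 0.0866]
ee_rot: [0.001, -0.001, 1.0, 0.0]
wrist_force: [1.1, 0.9, -3.1]
grip_width: 0.0595
```

Call:
{"name": "drive_tool", "arguments": {"twist": [[0,0,0],[0,0,0],[0,0,0],[0,0,0]], "offset": [[0.005,0.04,0.01],[0.005,0.068,0.03],[0.005,0.068,0.055],[0.005,0.068,0.055]], "grip": [-0.3,-0.3,-0.3,-0.3]}}

```text
time_s: 63.58
tool_pos: [0.4722, 0.1099, 0.0294]
ee_rot: [-0.001, -0.002, 1.0, -0.0]
wrist_force: [-0.2, -0.1, -2.7]
grip_width: 0.0595
```

Run:
```python
from h import *
s=st()
im=capture('wrist');save(im,'w47')
im=capture('scene');save(im,'sc47',(230,140,400,260),4)
c=get_calibration('wrist')
```

```text
t 63.58 tcp [0.4722 0.1099 0.0294] rotvec-cols x [[-1.0, -0.005, -0.003], [-0.005, 1.0, -0.001], [0.003, -0.001, -1.0]] F [-0.2 -0.1 -2.7] w 0.0595
```

View pics/w47.png

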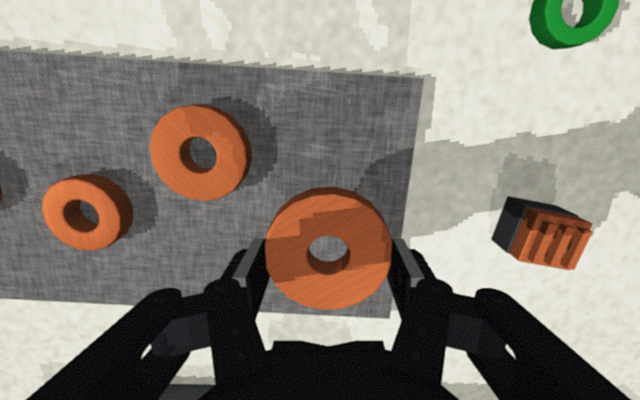

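View pics/sc47.png

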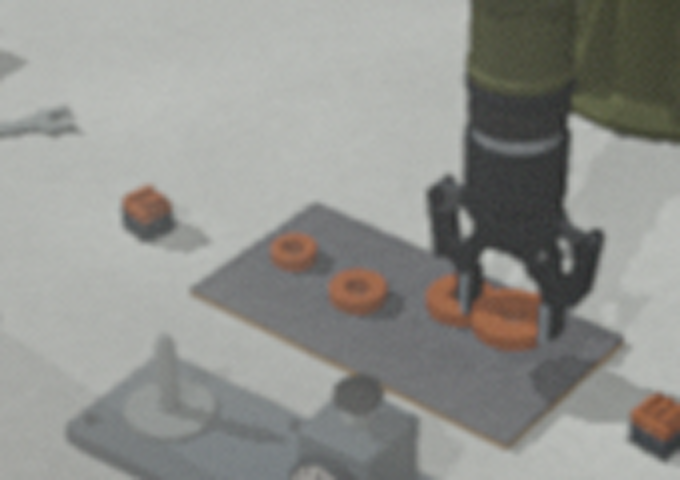

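Run:
```python
from h import *
c=get_calibration('wrist')
for p in[(433,75),(410,210),(391,316),(210,308),(200,152)]:print(p,plane(c,p,.008).round(4))
print(plane(c,(200,152),.022))
```

```text
(433, 75) [0.3845 0.1691 0.008 ]
(410, 210) [0.465 0.163 0.008]
(391, 316) [0.5457 0.1561 0.008 ]
(210, 308) [0.5394 0.0274 0.008 ]
(200, 152) [0.4283 0.0336 0.008 ]
[0.4259632  0.03952038 0.022     ]
```

Call:
{"name": "drive_tool", "arguments": {"twist": [[0,0,0],[0,0,0],[0,0,0],[0,0,0],[0,0,0],[0,0,0]], "offset": [[0,0.002,0.015],[0,0.002,0.027],[0,0.002,0.034],[0,0.002,0.037],[0,0.002,0.0385],[0,0.002,0.0385]], "grip": [-0.3,-0.3,-0.3,-0.3,-0.3,-0.3]}}

```text
time_s: 64.42
tool_pos: [0.474, 0.1119, -0.0081]
ee_rot: [0.0, -0.002, 1.0, 0.0]
wrist_force: [-0.7, 0.1, -3.3]
grip_width: 0.059
```

Call:
{"name": "drive_tool", "arguments": {"twist": [[0,0,0],[0,0,0],[0,0,0]], "offset": [[0,0,0.0015],[0,0,0.002],[0,0,0.002]], "grip": [-0.3,-0.3,-0.3]}}

```text
time_s: 64.8
tool_pos: [0.4742, 0.112, -0.0083]
ee_rot: [0.0, -0.002, 1.0, 0.0]
wrist_force: [-8.2, -2.1, 21.9]
grip_width: 0.0597
```

Call:
{"name": "drive_tool", "arguments": {"twist": [[0,0,0],[0,0,0],[0,0,0],[0,0,0],[0,0,0],[0,0,0],[0,0,0],[0,0,0]], "offset": [[0,0,-0.001],[0,0,-0.001],[0,0,-0.001],[0,0,-0.03],[0,0,-0.09],[0,0,-0.15],[-0.03,0,-0.17],[-0.08,0,-0.17]], "grip": [-0.5,-0.6,-0.6,-0.6,-0.6,0,1,1]}}

```text
time_s: 65.8
tool_pos: [0.5558, 0.1127, 0.1627]
ee_rot: [0.002, -0.002, 1.0, 0.001]
wrist_force: [0.4, -0.0, 0.0]
grip_width: 0.0136
```

Call:
{"name": "drive_tool", "arguments": {"twist": [[0,0,0],[0,0,0],[0,0,0],[0,0,0],[0,0,0]], "offset": [[-0.06,0,0],[-0.114,-0.001,0],[-0.114,-0.001,0],[-0.114,-0.001,0],[-0.114,-0.001,0]], "grip": [1,1,1,1,1]}}

```text
time_s: 66.42
tool_pos: [0.6666, 0.1118, 0.16]
ee_rot: [-0.0, -0.002, 1.0, -0.0]
wrist_force: [-0.9, 0.0, 0.4]
grip_width: -0.0003
```

Run:
```python
from h import *
s=st()
im=capture('scene');save(im,'sc48',(230,140,400,260),4)
```

```text
t 66.42 tcp [0.6666 0.1118 0.16  ] rotvec-cols x [[-1.0, -0.004, -0.001], [-0.004, 1.0, -0.0], [0.001, -0.0, -1.0]] F [-0.9  0.   0.4] w -0.0003
```

View pics/sc48.png

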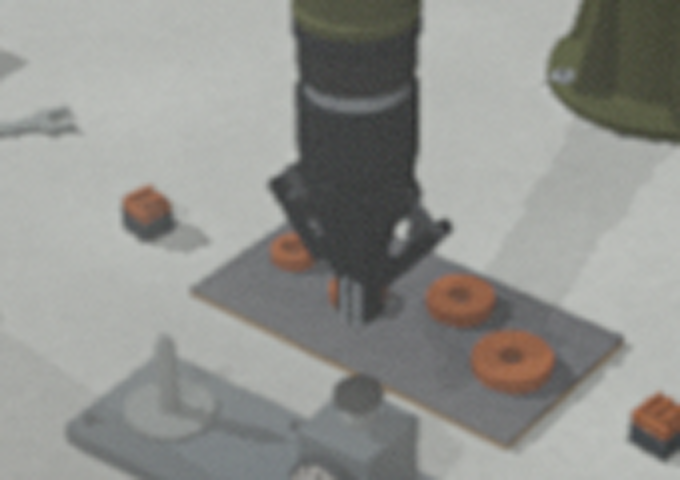

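The post is bare and all four collars are on the board. Final stroke.

Call:
{"name": "drive_tool", "arguments": {"twist": [[0,0,0],[0,0,0],[0,0,0],[0,0,0],[0,0,0],[0,0,0],[0,0,0],[0,0,0]], "offset": [[-0.001,-0.001,0.03],[-0.001,-0.001,0.048],[-0.001,-0.001,0.056],[-0.001,-0.001,0.062],[-0.001,-0.001,0.067],[-0.001,-0.001,0.07],[-0.001,-0.001,0.072],[-0.001,-0.001,0.073]], "grip": [1,1,1,1,1,1,1,1]}}

```text
time_s: 67.47
tool_pos: [0.6681, 0.1107, 0.0898]
ee_rot: [0.0, -0.002, 1.0, 0.0]
wrist_force: [-12.9, -0.9, 22.5]
grip_width: 0.0001
```

Call:
{"name": "drive_tool", "arguments": {"twist": [[0,0,0],[0,0,0],[0,0,0],[0,0,0],[0,0,0],[0,0,0],[0,0,0],[0,0,0]], "offset": [[0,0,0],[0,0,0],[0,0,0],[0,0,0],[0,0,0],[0,0,0],[0,0,0],[0,0,0]], "grip": [1,1,1,1,1,1,1,1]}}

```text
time_s: 68.47
tool_pos: [0.6681, 0.1107, 0.0899]
ee_rot: [0.0, -0.002, 1.0, 0.0]
wrist_force: [-10.5, -2.4, 17.8]
grip_width: -0.0002
```

Call:
{"name": "drive_tool", "arguments": {"twist": [[0,0,0],[0,0,0],[0,0,0],[0,0,0]], "offset": [[0,0,0],[0,0,0],[0,0,0],[0,0,0]], "grip": [1,1,1,1]}}

```text
time_s: 68.97
tool_pos: [0.6681, 0.1107, 0.0899]
ee_rot: [0.0, -0.002, 1.0, 0.0]
wrist_force: [-10.4, -1.2, 18.0]
grip_width: 0.0002
```

Call:
{"name": "drive_tool", "arguments": {"twist": [[0,0,0],[0,0,0],[0,0,0],[0,0,0],[0,0,0],[0,0,0]], "offset": [[0,0,-0.03],[0,0,-0.08],[0,0,-0.12],[0,0.06,-0.14],[0,0.12,-0.14],[0,0.15,-0.14]], "grip": [1,1,1,1,1,1]}}

```text
time_s: 69.72
tool_pos: [0.6685, 0.2641, 0.2279]
ee_rot: [0.001, -0.003, 1.0, 0.001]
wrist_force: [1.2, -0.2, -0.4]
grip_width: 0.0002
```

Run:
```python
from h import *
s=st()
im=capture('scene');save(im,'sc49');save(im,'sc49z',(230,140,400,260),4)
im=capture('top');save(im,'top49')
for r in rings('top',im,.015):
  if r[4]>10: print(r)
```

```text
t 69.72 tcp [0.6685 0.2641 0.2279] rotvec-cols x [[-1.0, -0.006, 0.002], [-0.006, 1.0, 0.002], [-0.002, 0.002, -1.0]] F [ 1.2 -0.2 -0.4] w 0.0002
(array([301., 237.]), (0.4288, 0.0399), 0.0514, 0.0516, 35.5)
(array([352., 227.]), (0.4512, -0.1072), 0.0344, 0.0349, 36.0)
(array([326., 223.]), (0.4646, -0.0332), 0.0429, 0.043, 37.5)
(array([274., 223.]), (0.4725, 0.1145), 0.06, 0.0587, 36.5)
```

View pics/sc49z.png

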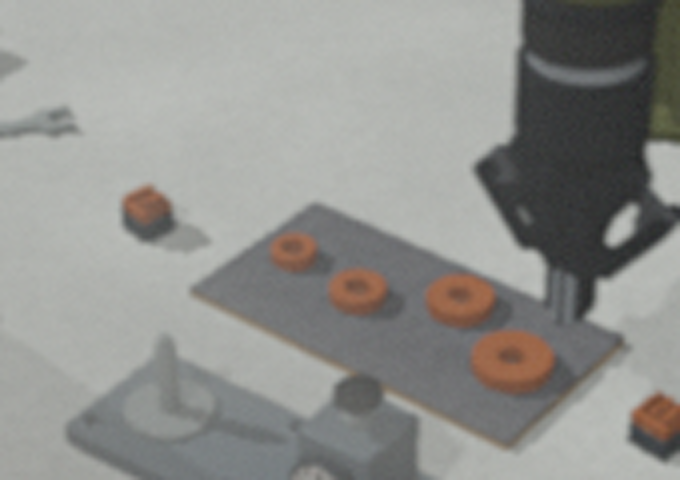

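View pics/top49.png

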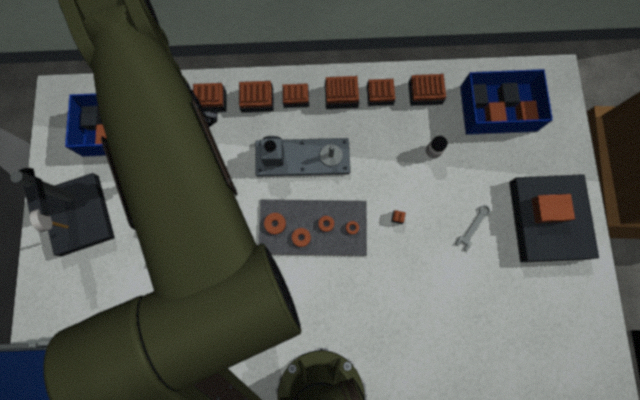

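The top view shows four rings flat and apart on the board, at (274,223), (301,237), (326,223) and (352,227). The post is bare, the plunger is up and the arm is clear. I let the arm settle and hand in.

Call:
{"name": "drive_tool", "arguments": {"twist": [[0,0,0],[0,0,0],[0,0,0],[0,0,0]], "offset": [[0,0,0],[0,0,0],[0,0,0],[0,0,0]], "grip": [1,1,1,1]}}

```text
time_s: 70.32
tool_pos: [0.6684, 0.2599, 0.2269]
ee_rot: [0.0, -0.001, 1.0, 0.0]
wrist_force: [-0.7, 0.5, 0.2]
grip_width: 0.0005
```

Run:
```python
from h import *
im=capture('top')
for r in rings('top',im,.015):
  if r[4]>10: print(r[1])
print(sign_off())
```

```text
(0.4288, 0.0399)
(0.4512, -0.1072)
(0.4646, -0.0332)
(0.4724, 0.1146)
the job is handed in; nothing more can be done
None
```

I finished the job in the order asked and handed it in at about 70 s. All four collars were present. I gave three full plunger strokes: bare post, the 62-54-46-38 stack fully home, and bare post again. Each stroke was held for about 1.5 s at the stop, with 18 to 23 N on the wrist.

**Last checks:** the final pictures show all four collars flat and separate on the board, the post bare and the plunger up. The arm is clear. None of the other things on the bench that I could see in the final pictures had moved, but the arm hid part of the left side in the last top view.

**What went wrong or disagreed:**
- **Knocked collar:** collar38 was knocked onto the board's end edge after I first laid it down. I picked it up and placed it about 38 mm inside that edge.
- **Fingertip height:** the stated 19 mm fingertip overhang did not match what I measured. The tips touched about 16 mm behind the reported TCP when shut, and about 29 mm behind it when open, so I worked from contact and pictures instead.
- **Board position:** the top and wrist cameras disagreed on the board's position by up to about 1 cm. All placements keep more margin than that.

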